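# Flick the plating turntable and brake it on the pointer

### The job

Flick the plating turntable's index rod with a fingertip so that the wheel spins anticlockwise (seen from above) and let it coast untouched for at least three seconds, the rod passing the pointer at least once. Then, as the rod comes round to the pointer again, brake the wheel with a fingertip so that it stops there and not somewhere else, and finish while still holding it at rest with the fingertip, the rod pointing straight at the pointer. Do not pinch the rod, and leave the dish on the wheel and the things around undisturbed.

Things in the scene. Friction and masses are not known exactly. Their poses are not given: they have to be found in the camera images.
- turntable: Fixed grey round foot of a hand-spun plating turntable, 140 mm across; origin on the table under the wheel's axis, x towards the pointer. A bar 10 mm high runs out along x to a steel upright, 66 mm high, 172 to 182 mm from the axis, with a steel cone pointing inwards (the pointer), its tip 158 mm from the axis, 55 mm above the table.
- wheel (a joint): Angle of the free-running wheel about its upright axis, rad, growing anticlockwise seen from above, counting on past full turns (no stops). The rod points at the pointer at 0, 2 pi, 4 pi...; it starts between -2.7 and -1.5. Nearly free bearing: once flicked it halves its speed in about 6 s (4 to 8, by its weight, 0.7 to 1.2 kg) and hardly stops by itself.
- hub (a point): Centre of the wheel's flat top, on the axis, 60 mm above the table. The wheel is a plain aluminium disc 210 mm across, 10 mm thick. Six 6 mm pins, 5 mm high, stand round the hub at 50.5 mm radius and keep the dish centred; bare metal to press on lies 54 to 105 mm from the axis. A fingertip pressed there with a few newtons stops the wheel almost at once.
- rod_tip (a point): Outer end of the index rod, the one steel rod (12 mm thick) that sticks out level from the wheel's rim, from 105 to 150 mm from the axis, its centre line 55 mm above the table. It turns with the wheel; this frame's x points outwards along the rod.
- rod_mid (a point): Middle of the rod's free length, 127.5 mm from the axis, 55 mm above the table; x points outwards along the rod.
- mark (a point): Fixed point where the rod's tip belongs when stopped: in front of the pointer's tip (8 mm short of it), 150 mm from the axis, 55 mm above the table.
- dish_base (a point): Centre of the underside of the clear lidded petri dish, 92 mm across, 15 mm high, that lies loose in the middle of the wheel between the pins; level with the point hub.
- spare_dishes: Bystander: stack of two clear lidded petri dishes, 92 mm across, 31 mm high; origin under its centre
- pipette: Bystander: hand pipette lying down, black and grey, 290 mm long, up to 30 mm high; origin on the table under the middle, x along it to the tip
- vial: Bystander: small amber glass vial with a white cap, 28 mm across, 50 mm high; origin under its centre
- reagent: Bystander: clear bottle with blue cap, 72 mm across, 150 mm high; origin under its centre
- tube_rack: Bystander: white rack of capped tubes, 70 x 190 mm, 88 mm high; origin under its centre
- beaker: Bystander: glass beaker, 68 mm across, 85 mm high; origin under its centre
- tip_box: Bystander: closed blue box of pipette tips, 120 x 85 mm, 60 mm high; origin under its centre
Mind the look-alikes: they are no part of the job. Leave any red, turquoise or yellow look-alike of the part that bears dish_base alone.

How it is judged:
By the outcome, as a careful person would: the job done as asked, in the order asked, and still so for the second after the job is handed in, while the arm keeps its last pose, push and grip.
It also fails if it takes over 64 s, if anything falls off the work surface, if the arm or the gripper's body presses on something with over 40 N, if the wrist force passes 120 N, or if a joint passes its speed limit or range.

### The arm

A 7-joint arm with a two-finger parallel gripper is mounted at the origin on the work surface. World frame = base frame: x ahead of the robot, y to its left, z up, the work surface at z = 0. Lengths are in m, angles in degrees, forces in N, time in s.
With the tool pointing down it reaches from about 0.425 to 1.025 m from the base axis. Payload 3.6 kg.
Tool frame: the origin (TCP) lies between the finger pads; the fingertips stand 14 mm ahead of it and the grasp point (between the pads) lies 5 mm behind it (env.finger_overhang is the distance from the TCP to the fingertips, in m); z points along the fingers, y is the direction in which the jaws open and shut (so a half turn about z gives the same grasp; the last joint's range is limited). The gripper opens to 85 mm and grips with 20 to 120 N. Pads are 22 mm wide; open, the fingers measure 114 mm over their backs; the gripper's body (76 mm by 85 mm) begins 54 mm behind the grasp point. The pads swing forward as they close: fully open they stand 13 mm farther back than shut.
Start: joints at [60.934, 33.873, 2.773, 92.16, -1.908, 54.013, -1.931], TCP at [0.292, -0.664, 0.208] pointing down, gripper open.
Joint ranges: [-153.93, 153.93], [-27.13, 128.08], [-72.61, 78.16], [10.71, 143.7], [-87.88, 267.88], [4.46, 118.87], [-176.78, 176.78]. Speed limits (degrees/s): [147.25, 147.25, 180, 180, 180, 180, 180].

### API

Orientations are given as a 3x3 rotation matrix whose columns are the frame's x, y, z axes.
In Python, from bench import env, vision, workorder gives the robot as it stands. The module is installed in compiled form; this text tells all that it offers.
- The arm moves only by the tool servo_tool, never from a script. Its arguments are lists of equal length, an entry for each row: "delta_pos": the shift along the world's x, y, z in mm, a list of three; "yaw": the turn about the world's z in rad. A call has 1 to 5 rows; each row is the pose to reach, as a shift and turn from the pose commanded when the call began; what a row does not reach only later rows make up. A row lasts 1/12 s, in which the tool goes at most 41.7 mm and 7.16 degrees, less where a joint would pass 70% of its speed; a pose out of reach is approached as far as the arm can. A call with a gripper value outside its range is refused whole. "hand" is the closure, from -1 (fully open) to 1 (shut), set as the call begins (left out, the last holds). The fingers move at their own pace and stop on an object; "force" is the grip in N (left out, the last holds). Time passes only in rows, so rows that repeat a pose let the fingers close. It gives the time, the measured TCP pose, the force and the opening at its end, in the units of the state.
- env.get_state(): the state, without advancing time (a new reading comes with each control period).
- vision.grab_frame(name): name is "side" or "top"; returns the picture (420x560x3 uint8, red, green, blue); there is no depth.
- vision.get_calibration(name): a dict with "fov_y" (degrees; the focal length in pixels is half the picture's height over the tangent of half this angle, whatever the lens; pixels are square), "cx", "cy" (the principal point, pixels), "rvec" (rotation vector, rad) and "tvec" (3), from world to camera coordinates, as OpenCV has them. Camera axes: x right, y down, z forward; pixel columns grow to the right and rows downward; lengths in m; the calibration is good to about 2 mm. A picture is of the moment at which its call begins. get_calibration takes no time and is no camera call.
- workorder.sign_off(): hands the job in, once; it reports no verdict.
The state is a dict: "time_s": time; "joint_pos": joint angles; "qd": joint speeds; "tau": joint torques, N m; "eef_pos": TCP position; "orientation": TCP orientation; "force": force on the tool from outside, world axes, zero at the start; "torque": the same for the moment, N m; "opening": finger opening in m.
Only numpy, scipy, OpenCV 4.12 (cv2) and the standard library are available. Lean on these libraries where they do the work, as an engineer would, in place of code of your own. Each camera call takes 0.05 s, during which the arm holds its last target. There are 200 camera calls.

## Working session

There is one attempt and no reset: what is moved stays moved. The work goes in short steps, Python scripts to look and compute and a tool call to move; the robot and the scene stay as the last step left them, time stands still between calls to the robot, and variables do not carry over. Pictures are saved under pics/ and viewed, about 8 in all and at most 12, crops included, and the job is handed in when it is done.

Besides the shell and the picture viewer there is one more tool, called after "Emit:" by a JSON object that holds its "method" and its "body". servo_tool: Moves the arm, as the interface text tells. Its arguments: {"type":"object","properties":{"delta_pos":{"type":"array","items":{"type":"array","items":{"type":"number"}}},"yaw":{"type":"array","items":{"type":"number"}},"hand":{"type":"number"},"force":{"type":"number"}},"required":["delta_pos","yaw"]}

```bash
mkdir -p pics; cat > h.py <<'E'
import numpy as np, cv2
from bench import env, vision, workorder
def cal(n):
    c=vision.get_calibration(n); f=210/np.tan(np.radians(c['fov_y'])/2)
    K=np.array([[f,0,c['cx']],[0,f,c['cy']],[0,0,1]]); return K,np.array(c['rvec'],float).ravel(),np.array(c['tvec'],float).ravel(),c
def ray(n,uv,z):
    K,r,t,c=cal(n); R=cv2.Rodrigues(r)[0]; C=-R.T@t
    d=R.T@np.linalg.inv(K)@np.array([uv[0],uv[1],1.]); return C+d*(z-C[2])/d[2]
def proj(n,P):
    K,r,t,c=cal(n); return cv2.projectPoints(np.array(P,float).reshape(-1,3),r,t,K,None)[0].reshape(-1,2)
def grab(n,name=None):
    im=vision.grab_frame(n)
    if name: cv2.imwrite('pics/'+name,im[:,:,::-1])
    return im
E
python3 - <<'E'
from h import *
for n in('top','side'):
    grab(n,n+'0.png'); print(cal(n)[3]); 
s=env.get_state(); print(s['time_s'],s['eef_pos'],s['orientation'],s['opening'],s['force'],env.finger_overhang)
E
```

```text
{'fov_y': 42.775206923357636, 'cx': 284.4605386938942, 'cy': 208.33350467041376, 'rvec': array([ 2.15503483, -2.09435525,  0.22894866]), 'tvec': array([-0.00784421,  0.58162145,  1.3941896 ])}
{'fov_y': 54.50063688613414, 'cx': 278.6404389830618, 'cy': 214.2173420001134, 'rvec': array([ 0.52813241, -2.55004598,  1.38929859]), 'tvec': array([0.5153195 , 0.14772201, 0.95326318])}
0.1 [ 0.29120381 -0.66306439  0.20724176] [[ 9.15568221e-01  4.02161564e-01 -9.53392322e-04]
 [ 4.02162673e-01 -9.15566372e-01  1.84453181e-03]
 [-1.31094152e-04 -2.07221351e-03 -9.99997844e-01]] 0.08517044988397687 [ 0.2520796  -0.53175607 -0.00664713] 0.014
```

View pics/top0.png

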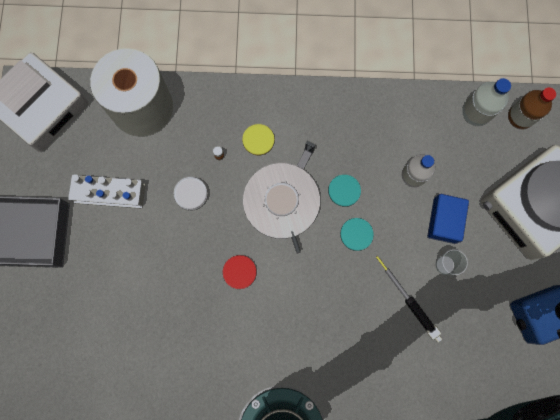

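View pics/side0.png

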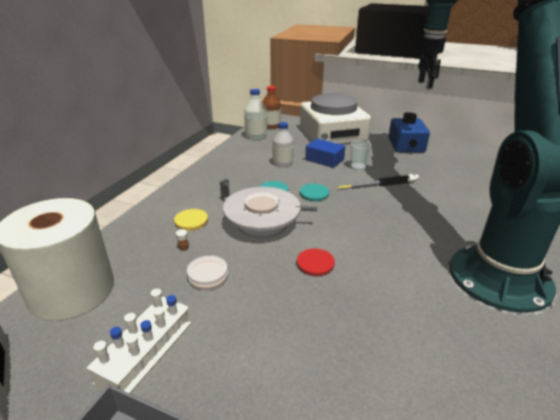

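The top view (image up = +x, left = +y) shows the turntable at about (282,200), the pointer upright at about (310,147) and the dark index rod towards (297,248). The loose dish is the clear one at the wheel's centre (282,199). The yellow (258,139), red (240,271) and turquoise (345,190), (357,234) discs are look-alikes, and the clear stack at (190,193) is the spare dishes. I'll confirm with an enlarged crop and measure.

```bash
python3 - <<'E'
from h import *
im=cv2.imread('pics/top0.png')[130:265,230:345]
cv2.imwrite('pics/c0.png',cv2.resize(im,None,fx=4.4,fy=4.4,interpolation=cv2.INTER_CUBIC))
full=cv2.imread('pics/top0.png'); hsv=cv2.cvtColor(full,cv2.COLOR_BGR2HSV)
m=((hsv[:,:,2]>140)).astype(np.uint8); m[:, :235]=0;m[:,330:]=0;m[:155]=0;m[245:]=0
m=cv2.morphologyEx(m,cv2.MORPH_OPEN,np.ones((5,5)))
c=max(cv2.findContours(m,0,2)[0],key=cv2.contourArea); e=cv2.fitEllipse(cv2.convexHull(c)); print(e)
p=ray('top',e[0],.06);print('hub',p)
P=[ray('top',q[0],.06) for q in cv2.convexHull(c)]; r=[np.hypot(*(q-p)[:2]) for q in P]; print(np.mean(r),min(r),max(r))
E
```

```text
((280.83172607421875, 200.13424682617188), (75.10169982910156, 76.7889175415039), 96.85638427734375)
hub [0.60351652 0.01923859 0.06      ]
0.1041435527486355 0.10230433701259614 0.1063109819427212
```

View pics/c0.png

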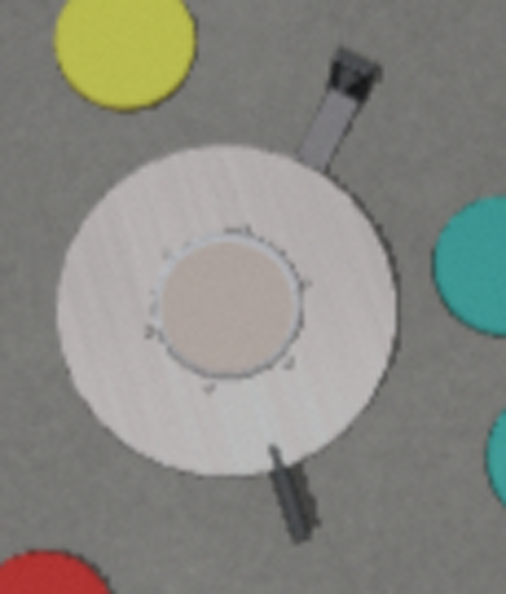

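The crop confirms it: the clear dish sits between its pins at the wheel's centre. The pointer bar runs from (313,160) to the dark upright at (355,72), and the rod runs from (275,465) to (298,535). Next I'll measure their directions.

```bash
python3 - <<'E'
from h import *
im=cv2.imread('pics/top0.png'); a=im[136:168,292:322]; b=im[228:256,284:308]
f=lambda x:cv2.resize(x,(390,400),interpolation=cv2.INTER_NEAREST)
cv2.imwrite('pics/c1.png',cv2.convertScaleAbs(np.hstack([f(a),f(b)]),alpha=1.6))
g=cv2.cvtColor(im,cv2.COLOR_BGR2GRAY)
print(g[138:170,296:318]);print(g[230:256,286:306])
K,r,t,c=cal('top');print('cam',-cv2.Rodrigues(r)[0].T@t)
s=cv2.imread('pics/side0.png')[165:245,205:335]; cv2.imwrite('pics/c2.png',cv2.resize(s,None,fx=6,fy=6,interpolation=cv2.INTER_CUBIC))
E
```

```text
[[119 119 119 118 121 119 121 119 119 119 120 115 118 116 118 119 121 118
  115 114 117 118]
 [121 117 117 118 118 118 119 120 120 117 118 112 117 115 118 120 119 118
  114 115 117 117]
 [119 118 121 122 118 120 119 118 118 116 110  97 107 112 117 118 118 115
  117 115 115 117]
 [117 118 119 119 116 119 118 118 118 114  97  77  85  92 107 112 115 117
  117 119 116 116]
 [118 118 118 116 116 120 119 118 118 109  88  76  75  77  84  92 105 110
  117 117 116 117]
 [121 118 118 116 120 120 121 119 116  94  80  70  76  75  75  76  81  92
  108 107 112 116]
 [119 118 119 119 118 120 120 121 116  75  40  54  77  74  77  76  73  76
   85  86 104 113]
 [121 118 118 120 117 119 118 122 117  62  34  47  59  66  79  71  79  76
   71  64  80 114]
 [122 117 120 119 119 119 118 121 112  57  34  55  67  71  58  52  74  65
   55  68  77 113]
 [117 115 117 119 120 122 120 118 109  45  36  61  72  70  61  47  42  41
   43  71  80 114]
 [118 117 117 119 121 122 121 116  89  43  35  62  69  65  55  41  24  33
   55  82  92 114]
 [117 117 117 120 120 121 120 113  77  56  44  67  63  47  28  26  30  36
   
[... 3426 characters left out ...]
19 120 121 117 111  75  77  75  66  58  66  68  82 114
  118 120]
 [119 117 117 118 119 121 119 116 114  85  73  75  70  56  65  84  91 117
  121 123]
 [121 120 117 117 120 119 119 117 115  86  68  75  76  61  69 112 117 120
  121 121]
 [122 121 119 117 120 118 120 117 118 111  75  76  75  69  84 117 116 117
  116 122]
 [120 123 120 119 123 120 117 116 120 117  90  76  75  76  93 116 118 119
  116 120]
 [122 120 119 120 123 123 118 116 117 117 103  89 101 114 115 118 119 118
  114 117]
 [121 120 120 121 125 123 120 119 118 118 119 117 118 117 119 121 120 121
  119 114]
 [121 119 117 122 122 119 118 119 120 120 121 119 119 119 119 121 122 121
  120 117]]
cam [0.29591161 0.02911169 1.48111395]
```

View pics/c1.png

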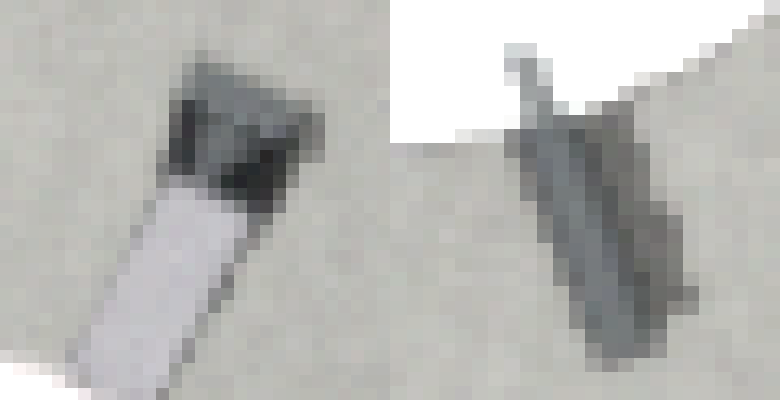

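View pics/c2.png

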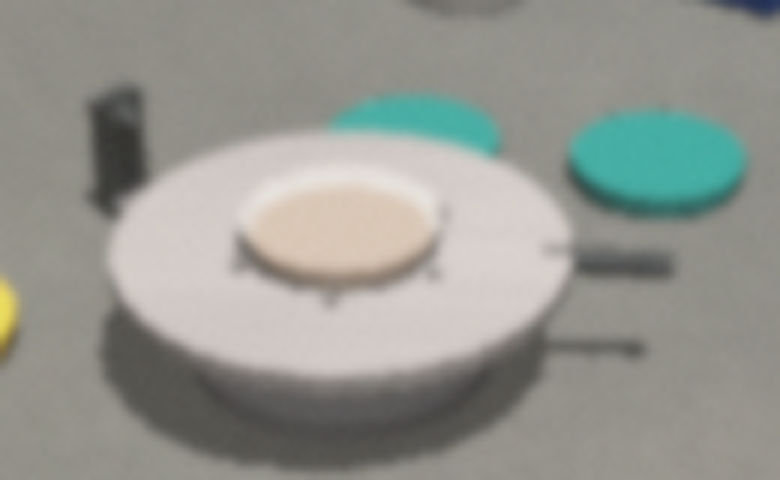

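```bash
python3 - <<'E'
from h import *
h=np.array([.6035,.0192])
for nm,uv,z in [('rodtip',(297.8,251),.055),('rodin',(292.95,237),.055),('bar',(304.2,158),.01),('bar',(301.6,163),.01),('bar',(306.2,154),.01),('uptop',(310.8,144.2),.066)]:
    p=ray('top',uv,z)[:2]; d=p-h; print(nm,p,np.hypot(*d),np.degrees(np.arctan2(d[1],d[0])))
p=ray('top',(301.6,163),.01)-ray('top',(306.2,154),.01);print(np.degrees(np.arctan2(-p[1],-p[0])))
# side hub: wheel ellipse
im=cv2.imread('pics/side0.png').astype(int); m=((im.min(2)>135)).astype(np.uint8); m[:185]=0;m[245:]=0;m[:,:215]=0;m[:,305:]=0
c=max(cv2.findContours(m,0,2)[0],key=cv2.contourArea);P=np.array([ray('side',q[0],.06)[:2] for q in cv2.convexHull(c)])
A=np.c_[2*P,np.ones(len(P))];s=np.linalg.lstsq(A,(P**2).sum(1),rcond=None)[0];print('side hub',s[:2],np.sqrt(s[2]+s[0]**2+s[1]**2))
m=np.array([s for s in [(225,184)]])
for z,uv in[(.055,(316.5,209)),(.066,(224.8,180.5))]: print(ray('side',uv,z))
E
```

```text
rodtip [ 0.46702862 -0.02999641] 0.14506799740280354 -160.17633029800308
rodin [ 0.50437974 -0.01615048] 0.10523536762830715 -160.37161562916836
bar [ 0.73937795 -0.04434556] 0.1500028532768499 -25.063916617253497
bar [ 0.7243347  -0.03722276] 0.13335873434202217 -25.02983176881268
bar [ 0.75144854 -0.04983556] 0.16326260899393602 -25.014637397345314
uptop [ 0.76268557 -0.05901176] 0.17736156701412642 -26.16601314979376
-24.94687691863138
side hub [0.62568786 0.04411095] 0.1467667974054639
[ 0.46299984 -0.02995413  0.055     ]
[ 0.75892754 -0.05492915  0.066     ]
```

The pointer is at about -25.1° and the rod at about -160.3°, so the wheel angle is about -2.36 rad, which is within the given range. I'll move to a spot on the clockwise side of the rod with the fingers shut.

Emit:
{"method": "servo_tool", "body": {"delta_pos": [[40,150,0],[50,200,0],[54,201,0],[54,201,0],[54,201,0]], "yaw": [0,0,0,0,0], "hand": 1}}

```text
time_s: 0.52
eef_pos: [0.3454, -0.4605, 0.2079]
orientation: [[0.916, 0.402, -0.0], [0.402, -0.916, 0.001], [-0.0, -0.001, -1.0]]
force: [0.3, 0.5, -0.3]
opening: 0.0256
```

Emit:
{"method": "servo_tool", "body": {"delta_pos": [[54,201,0],[54,201,0],[54,201,0],[54,201,0],[54,201,0]], "yaw": [0,0,0,0,0]}}

```text
time_s: 0.93
eef_pos: [0.3993, -0.2597, 0.2082]
orientation: [[0.916, 0.402, -0.0], [0.402, -0.916, 0.0], [-0.0, -0.0, -1.0]]
force: [0.9, 0.0, -0.5]
opening: -0.0001
```

Emit:
{"method": "servo_tool", "body": {"delta_pos": [[54,201,0],[54,201,0],[54,201,0],[54,201,0],[54,201,0]], "yaw": [0,0,0,0,0]}}

```text
time_s: 1.35
eef_pos: [0.4533, -0.0588, 0.2083]
orientation: [[0.916, 0.402, -0.0], [0.402, -0.916, -0.0], [-0.0, 0.0, -1.0]]
force: [-0.1, -0.5, -0.8]
opening: -0.0003
```

Emit:
{"method": "servo_tool", "body": {"delta_pos": [[9,33,0],[18,65,0],[18,65,-40],[18,65,-80],[18,65,-115]], "yaw": [0,0,0,0,0]}}

```text
time_s: 1.77
eef_pos: [0.4718, 0.0053, 0.0922]
orientation: [[0.915, 0.404, 0.001], [0.404, -0.915, 0.001], [0.002, 0.0, -1.0]]
force: [0.5, -0.3, -0.8]
opening: -0.0001
```

Emit:
{"method": "servo_tool", "body": {"delta_pos": [[0,0,-20],[0,0,-39],[0,0,-39]], "yaw": [0,0,0]}}

```text
time_s: 2.02
eef_pos: [0.4689, 0.0042, 0.0512]
orientation: [[0.915, 0.403, -0.007], [0.403, -0.915, -0.001], [-0.007, -0.002, -1.0]]
force: [-0.6, -0.2, -0.9]
opening: -0.0002
```

```bash
python3 - <<'E'
from h import *
s=env.get_state();print(s['time_s'],s['eef_pos'],s['force'])
a=grab('top')[130:290,200:360];b=grab('side')[150:280,200:360]
cv2.imwrite('pics/c3.png',np.hstack([cv2.resize(x,(400,int(x.shape[0]*2.5)),interpolation=cv2.INTER_CUBIC)[:325,:,::-1] for x in(a,b)]))
E
```

```text
2.0167 [0.46886756 0.00415607 0.05119219] [-0.60668835 -0.23614731 -0.94355331]
```

View pics/c3.png

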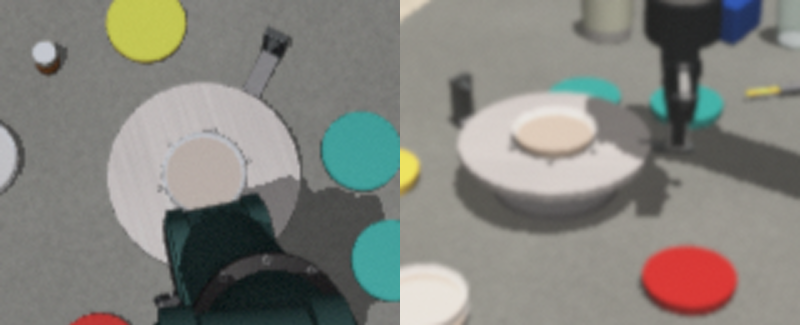

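The picture shows the shut fingers (side-view crop about (680,140)) beside the rod, clear of the rim, with nothing else touched. Flicking now, then lifting away.

Emit:
{"method": "servo_tool", "body": {"delta_pos": [[1,-9,0],[6,-27,0],[15,-49,0],[27,-68,0],[31,-73,0]], "yaw": [0,0,0,0,0]}}

```text
time_s: 2.53
eef_pos: [0.5056, -0.0737, 0.0563]
orientation: [[0.918, 0.397, 0.006], [0.397, -0.918, -0.002], [0.004, 0.005, -1.0]]
force: [0.5, -0.8, 0.7]
opening: -0.0002
```

Emit:
{"method": "servo_tool", "body": {"delta_pos": [[-15,0,10],[-30,0,40],[-30,0,80],[-30,0,100],[-30,0,100]], "yaw": [0,0,0,0,0]}}

```text
time_s: 2.95
eef_pos: [0.4758, -0.0692, 0.1597]
orientation: [[0.916, 0.402, 0.011], [0.402, -0.916, -0.001], [0.01, 0.005, -1.0]]
force: [0.0, 0.2, -0.5]
opening: 0.0001
```

```bash
cat >> h.py <<'E'
def rodang(im,n='top',lo=.118,hi=.145):
    """rod angle (deg): darkest direction on the ring at rod height, scanned as a profile"""
    g=cv2.GaussianBlur(cv2.cvtColor(im,cv2.COLOR_RGB2GRAY),(3,3),0).astype(np.float32)
    A=np.arange(-180,180,1.); rs=np.linspace(lo,hi,8)
    P=np.array([[.6035+r*np.cos(np.radians(a)),.0192+r*np.sin(np.radians(a)),.055] for a in A for r in rs])
    uv=proj(n,P).astype(np.float32)
    return A,cv2.remap(g,uv[:,:1],uv[:,1:],cv2.INTER_LINEAR).reshape(len(A),-1).mean(1)
E
python3 - <<'E'
from h import *
s=env.get_state();print(s['time_s'],s['eef_pos'],s['force'])
for i in range(3):
    t=env.get_state()['time_s'];im=grab('top',f'f{i}.png');A,v=rodang(im);
    print(t,[(int(a),int(x)) for a,x in zip(A,v) if x<95])
E
```

```text
2.95 [ 0.47582156 -0.06920036  0.1597152 ] [ 0.01503598  0.22156225 -0.48426091]
2.95 [(-163, 93), (-162, 75), (-161, 68), (-160, 69), (-159, 64), (-158, 56), (-157, 53), (-156, 56), (-155, 64), (-154, 73), (-153, 72), (-152, 62), (-151, 52), (-150, 44), (-149, 36), (-148, 28), (-147, 23), (-146, 23), (-145, 27), (-144, 32), (-143, 35), (-142, 36), (-141, 36), (-140, 37), (-139, 38), (-138, 38), (-137, 39), (-136, 40), (-135, 41), (-134, 42), (-133, 42), (-132, 41), (-131, 41), (-130, 40), (-129, 40), (-128, 40), (-127, 40), (-126, 40), (-125, 40), (-124, 40), (-123, 41), (-122, 41), (-121, 41), (-120, 41), (-119, 42), (-118, 42), (-117, 42), (-116, 42), (-115, 42), (-114, 43), (-113, 43), (-112, 43), (-111, 43), (-110, 43), (-109, 43), (-108, 44), (-107, 44), (-106, 44), (-105, 45), (-104, 45), (-103, 45), (-102, 45), (-101, 45), (-100, 46), (-99, 51), (-98, 56), (-97, 60), (-96, 61), (-95, 60), (-94, 57), (-93, 54), (-92, 51), (-91, 48), (-90, 48), (-89, 56), (-88, 69), (-87, 80), (-86, 88), (-85, 92)]
3.0 [(-163, 90), (-162, 74), (-161, 69), (-160, 69), (-159, 62), (-158, 54), (-1
[... 1096 characters left out ...]
4, 33), (-143, 34), (-142, 36), (-141, 37), (-140, 37), (-139, 37), (-138, 37), (-137, 37), (-136, 38), (-135, 39), (-134, 40), (-133, 41), (-132, 41), (-131, 41), (-130, 40), (-129, 40), (-128, 40), (-127, 39), (-126, 40), (-125, 40), (-124, 40), (-123, 41), (-122, 41), (-121, 41), (-120, 41), (-119, 41), (-118, 42), (-117, 42), (-116, 42), (-115, 42), (-114, 42), (-113, 42), (-112, 42), (-111, 43), (-110, 43), (-109, 43), (-108, 43), (-107, 43), (-106, 44), (-105, 44), (-104, 44), (-103, 44), (-102, 44), (-101, 44), (-100, 47), (-99, 53), (-98, 58), (-97, 60), (-96, 60), (-95, 58), (-94, 55), (-93, 52), (-92, 49), (-91, 47), (-90, 52), (-89, 66), (-88, 78), (-87, 85), (-86, 89), (-85, 92)]
```

Emit:
{"method": "servo_tool", "body": {"delta_pos": [[15,35,0],[32,70,0],[50,106,0],[66,140,-20],[66,140,-55]], "yaw": [0,0,0,0,0]}}

```text
time_s: 3.52
eef_pos: [0.5459, 0.0819, 0.1013]
orientation: [[0.911, 0.411, 0.013], [0.411, -0.912, 0.008], [0.016, -0.002, -1.0]]
force: [0.9, 1.2, 0.2]
opening: 0.0002
```

```bash
cat >> h.py <<'E'
def track(k,lo=-85,hi=100):
    out=[]
    for i in range(k):
        t=env.get_state()['time_s']; A,v=rodang(grab('top')); s=(A>lo)&(A<hi); a,w=A[s],np.clip(100-v[s],0,None)
        j=w.argmax(); q=abs(a-a[j])<7
        if w[j]>8: out.append((t,round(float((a[q]*w[q]).sum()/w[q].sum()),1),int(w[j])))
    return out
E
python3 - <<'E'
from h import *
s=env.get_state();print(s['time_s'],s['eef_pos'],s['force'])
print(*track(12),sep='\n'); grab('top','g0.png')
E
```

```text
3.5167 [0.54591502 0.08185437 0.10127498] [0.93185982 1.2101519  0.15630445]
(3.5167, 68.1, 50)
(3.5667, 69.4, 51)
(3.6167, 69.4, 51)
(3.6667, 68.7, 50)
(3.7167, 68.0, 49)
(3.7667, 67.8, 48)
(3.8167, 67.7, 48)
(3.8667, 67.6, 48)
(3.9167, 67.2, 48)
(3.9667, 67.6, 49)
(4.0167, 67.7, 49)
(4.0667, 67.7, 49)
```

View pics/g0.png

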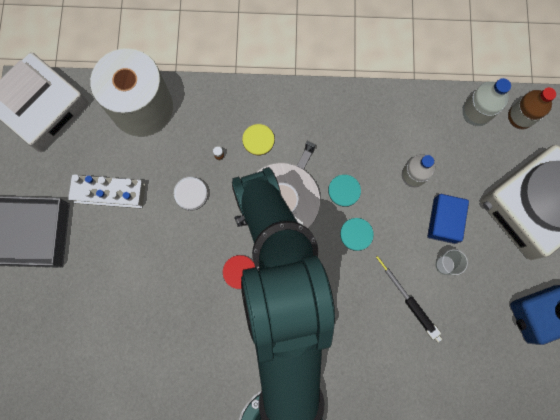

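The view shows the rod already past the pointer, now at about (240,220) on the left, so it is spinning anticlockwise at about 3 rad/s. The arm hides the near left. I'll let it coast and track the rod over the visible right and far arc.

Emit:
{"method": "servo_tool", "body": {"delta_pos": [[0,0,0],[0,0,0],[0,0,0],[0,0,0],[0,0,0]], "yaw": [0,0,0,0,0]}}

```text
time_s: 4.58
eef_pos: [0.5385, 0.0712, 0.0993]
orientation: [[0.916, 0.402, -0.0], [0.402, -0.916, -0.0], [-0.0, -0.0, -1.0]]
force: [0.1, -0.5, 0.4]
opening: 0.0005
```

Emit:
{"method": "servo_tool", "body": {"delta_pos": [[0,0,0],[0,0,0],[0,0,0],[0,0,0],[0,0,0]], "yaw": [0,0,0,0,0]}}

```text
time_s: 5.0
eef_pos: [0.5385, 0.0712, 0.0993]
orientation: [[0.916, 0.402, -0.0], [0.402, -0.916, -0.0], [-0.0, -0.0, -1.0]]
force: [-0.8, 0.4, -0.8]
opening: -0.0
```

```bash
python3 - <<'E'
from h import *
print(*track(14,-95,52),sep='\n')
E
```

```text
(5.0, -92.0, 20)
(5.05, -92.0, 20)
(5.1, -91.9, 20)
(5.15, -91.9, 20)
(5.2, -91.9, 20)
(5.25, -91.9, 20)
(5.3, -91.9, 20)
(5.35, -91.9, 20)
(5.4, -91.9, 20)
(5.45, -91.9, 20)
(5.5, -91.9, 20)
(5.55, -91.9, 20)
(5.6, -91.9, 20)
(5.65, -91.9, 20)
```

```bash
python3 - <<'E'
from h import *
for i in range(2):
    t=env.get_state()['time_s'];im=grab('top',f'k{i}.png');A,v=rodang(im);print(t,v[80:240].astype(int).tolist())
cv2.imwrite('pics/k.png',cv2.resize(im[120:300,200:380,::-1],None,fx=3,fy=3,interpolation=cv2.INTER_CUBIC))
E
```

```text
5.7 [78, 77, 77, 78, 78, 78, 79, 80, 83, 85, 87, 91, 98, 106, 114, 120, 124, 126, 127, 127, 127, 127, 126, 126, 126, 126, 125, 125, 125, 125, 126, 126, 126, 126, 126, 127, 127, 127, 127, 127, 127, 128, 128, 129, 129, 128, 128, 128, 128, 128, 128, 128, 128, 127, 127, 127, 127, 127, 127, 128, 129, 129, 128, 127, 127, 128, 126, 121, 116, 119, 127, 132, 134, 134, 134, 133, 131, 128, 126, 127, 129, 130, 130, 129, 129, 129, 130, 130, 130, 130, 130, 130, 131, 132, 132, 133, 133, 133, 132, 131, 130, 130, 131, 131, 131, 131, 131, 131, 131, 131, 131, 130, 129, 128, 127, 126, 127, 130, 131, 131, 131, 133, 134, 134, 133, 131, 129, 129, 129, 129, 130, 130, 130, 130, 131, 131, 131, 131, 131, 130, 130, 130, 131, 131, 131, 131, 130, 130, 130, 130, 130, 129, 128, 126, 124, 122, 118, 115, 110, 106]
5.75 [78, 78, 78, 78, 78, 78, 79, 81, 83, 86, 88, 92, 99, 107, 114, 120, 124, 126, 127, 127, 127, 127, 126, 126, 126, 126, 125, 125, 125, 125, 126, 126, 126, 126, 126, 126, 126, 126, 126, 127, 127, 128, 129, 129, 128, 128, 128, 128, 128, 128, 128, 128, 128, 127, 127, 127, 127, 127, 128, 129, 129, 129, 128, 128, 128, 128, 126, 121, 116, 119, 127, 132, 134, 134, 134, 133, 131, 128, 125, 127, 129, 130, 130, 129, 129, 130, 130, 130, 131, 130, 130, 130, 131, 132, 132, 132, 133, 133, 132, 131, 131, 130, 130, 131, 131, 131, 131, 131, 131, 131, 131, 130, 129, 127, 127, 127, 128, 130, 131, 131, 131, 133, 134, 133, 133, 131, 129, 129, 129, 129, 130, 130, 130, 130, 130, 130, 131, 131, 130, 130, 130, 130, 130, 131, 131, 131, 130, 130, 130, 130, 130, 129, 128, 127, 125, 122, 118, 114, 110, 105]
```

View pics/k.png

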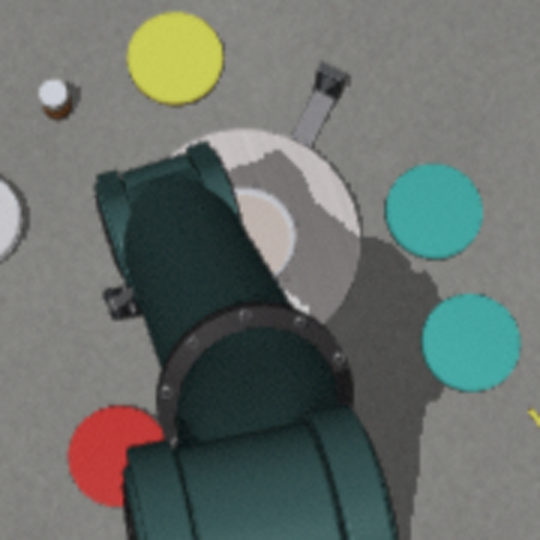

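The dark bit at crop (120,300) hasn't moved between views, so it is part of the arm and not the rod; my earlier reading of it was wrong. The rod must be hidden under the arm, so I'll look from the side.

```bash
python3 - <<'E'
from h import *
ims=[]
for i in range(2):
    print(env.get_state()['time_s']); ims.append(cv2.resize(grab('side',f's{i}.png')[160:250,200:335,::-1],(400,267),interpolation=cv2.INTER_CUBIC))
    if i==0: [grab('top') for _ in range(5)]
cv2.imwrite('pics/k2.png',np.hstack(ims))
E
```

```text
5.8
6.1
```

View pics/k2.png

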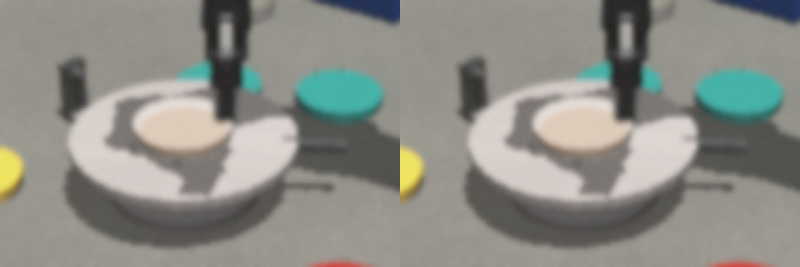

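The rod hasn't moved from its starting place, so the flick missed it. I'll compare where the fingertip appears with where kinematics puts it.

```bash
python3 - <<'E'
from h import *
s=env.get_state();print(s['time_s'],s['eef_pos'],s['joint_pos'])
print('now tip exp',proj('side',[[.5385,.0712,.0853],[.5385,.0712,.0993]]),'seen ~276,200')
print('pre tip exp',proj('side',[[.469,.004,.037]]),'seen ~312,208; rodtip',proj('side',[[.6035-.1412,.0192-.0505,.055]]))
a=cv2.imread('pics/s1.png')[150:220,255:330]
g=cv2.cvtColor(cv2.imread('pics/s1.png'),cv2.COLOR_BGR2GRAY); print(g[190:206,266:288])
E
```

```text
6.15 [0.53847918 0.07117891 0.09928614] [ -6.55369499  30.10887639  -7.76532772 120.13511635   7.73881881
  30.21773082 -86.27001196]
now tip exp [[275.81249102 211.99261987]
 [275.81240727 207.28606747]] seen ~276,200
pre tip exp [[309.86382812 220.46854895]] seen ~312,208; rodtip [[316.90759504 208.81213871]]
[[158 145 142 138 124 108  87  66  50  43  43  43  52  70  90 108 122 130
  133 136 132 125]
 [142 134 130 126 119 111  94  73  53  44  42  43  54  77  97 112 119 121
  126 128 124 121]
 [164 158 152 142 132 120  99  76  54  45  42  44  54  78 101 113 120 122
  121 122 122 121]
 [198 192 187 177 161 140 109  77  55  44  43  44  57  81 104 117 120 121
  120 120 120 121]
 [216 214 211 205 193 166 123  81  55  42  42  44  55  83 105 116 120 120
  121 121 119 121]
 [220 221 221 220 209 182 133  83  54  46  44  45  59  85 108 117 119 120
  120 119 121 120]
 [216 219 220 219 212 187 136  85  55  46  44  46  60  86 109 119 119 119
  121 122 121 120]
 [211 211 213 214 208 184 136  86  54  43  43  45  58  87 108 118 120 120
  121 120 120 120]
 [208 208 208 208 202 181 135  87  59  48  49  48  62  88 110 119 121 121
  120 123 123 124]
 [207 207 207 207 202 183 142  98  74  67  66  68  76  91 111 119 122 122
  123 126 132 135]
 [207 207 206 207 204 192 161 130 112 111 116 115 104 106 116 123 132 135
  136 146 159 169]
 [207 206 207 206 206 200 186 168 161 164 168 163 143 132 132 143 157 166
  170 178 190 199]
 [207 208 208 207 206 205 201 197 193 196 198 192 169 160 166 176 190 197
  199 203 208 211]
 [208 207 208 207 207 207 206 206 205 205 201 190 180 187 196 200 207 209
  211 211 213 214]
 [207 207 207 206 206 207 207 207 205 201 188 175 182 199 210 211 213 213
  214 213 214 214]
 [207 207 206 208 207 207 207 204 199 188 169 163 186 207 213 216 215 216
  215 216 216 216]]
```

```bash
python3 - <<'E'
from h import *
y=np.array([.402,-.916,0])
T=np.array([.2912,-.6631,.2072])
for d in (0,-.014): print('start tips exp',[proj('side',[T+k*.045*y+[0,0,d]])[0].round(1).tolist() for k in(-1,0,1)])
g=cv2.cvtColor(cv2.imread('pics/side0.png'),cv2.COLOR_BGR2GRAY); print(g[58:96,414:446:1])
E
```

```text
start tips exp [[426.3, 100.1], [422.4, 96.2], [418.6, 92.5]]
start tips exp [[425.5, 104.1], [421.6, 100.1], [417.9, 96.3]]
[[120 104  95 ... 222 222 223]
 [183 171 166 ... 225 225 225]
 [214 212 210 ... 227 227 226]
 ...
 [137 137 135 ... 123 122 123]
 [137 137 135 ... 124 124 124]
 [137 136 136 ... 131 130 131]]
```

```bash
python3 - <<'E'
import cv2,numpy as np
a=cv2.imread('pics/side0.png')[20:100,390:470]; b=cv2.imread('pics/s1.png')[130:210,240:320]
cv2.imwrite('pics/k3.png',np.hstack([cv2.resize(x,(400,400),interpolation=cv2.INTER_CUBIC) for x in(a,b)]))
E
```

```text
(no output)
```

View pics/k3.png

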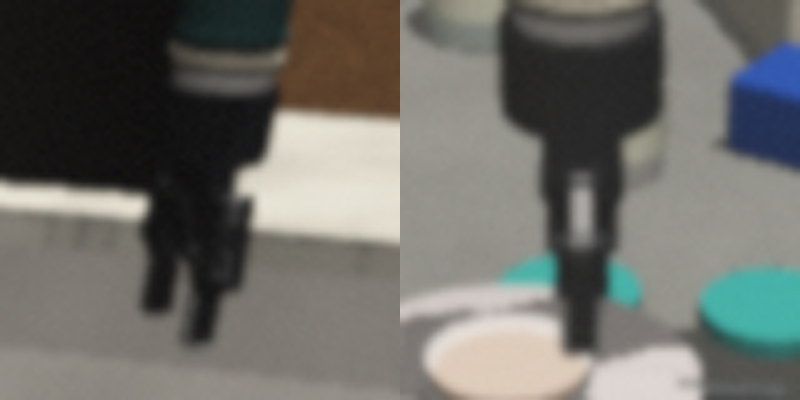

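The fingertip appears about 12 px (about 35 mm) above where the reported pose puts it, in all three views, while the rod and upright match between cameras. Either the true height is about 35 mm more than reported, or the tool is shifted away from the side camera. A gentle probe of clear table will tell.

Emit:
{"method": "servo_tool", "body": {"delta_pos": [[-20,-3,0],[-50,-7,0],[-84,-11,0],[-84,-11,-40],[-84,-11,-75]], "yaw": [0,0,0,0,0]}}

```text
time_s: 6.57
eef_pos: [0.4544, 0.0601, 0.0258]
orientation: [[0.916, 0.402, 0.005], [0.402, -0.916, 0.001], [0.005, 0.001, -1.0]]
force: [0.8, 0.0, -0.4]
opening: -0.0002
```

Emit:
{"method": "servo_tool", "body": {"delta_pos": [[0,0,0],[0,0,0],[0,0,0]], "yaw": [0,0,0]}}

```text
time_s: 6.82
eef_pos: [0.4554, 0.0604, 0.0251]
orientation: [[0.916, 0.402, 0.001], [0.402, -0.916, 0.0], [0.001, 0.0, -1.0]]
force: [-0.2, -0.6, -0.1]
opening: -0.0
```

```bash
python3 - <<'E'
from h import *
s=env.get_state();T=s['eef_pos'];print(s['time_s'],T,s['force'])
tip=T-[0,0,.014]
im=grab('side','p.png'); u=proj('side',[tip,tip+[0,0,.035],tip+[0,-.045,0]]);print(u.round(1))
for z in(0,.01,.02,.04): print(z,ray('side',(u[0,0],u[0,1]-12),z)-tip)
g=cv2.cvtColor(im,cv2.COLOR_RGB2GRAY);c=int(round(u[0,0]));r=int(u[0,1]);print(r-24,c-10);
for row in g[r-24:r+8,c-10:c+12]:print(*row)
K,r,t,_=cal('side');print('cam',-cv2.Rodrigues(r)[0].T@t)
E
```

```text
6.8167 [0.45538337 0.06040822 0.02512489] [-0.1707297  -0.60809122 -0.09334499]
[[307.  241.1]
 [307.6 230. ]
 [312.8 231.9]]
0 [ 0.02343264 -0.06595543 -0.01112489]
0.01 [ 0.01892965 -0.0523242  -0.00112489]
0.02 [ 0.01442667 -0.03869296  0.00887511]
0.04 [ 0.0054207  -0.01143049  0.02887511]
217 297
83 82 84 82 82 79 68 52 40 35 36 36 36 38 38 38 38 39 48 67 80 81
84 83 83 82 82 81 74 58 43 37 37 36 37 37 37 38 38 40 54 68 77 81
82 82 83 84 83 82 76 61 47 40 37 37 37 37 38 39 37 44 59 74 80 82
83 83 83 83 83 82 79 67 55 43 39 37 38 38 40 46 50 53 65 76 80 82
85 83 83 83 83 83 81 75 65 51 40 38 37 39 47 61 69 68 76 79 80 80
85 85 88 89 90 89 84 80 74 57 40 39 37 42 55 78 86 83 81 81 83 81
89 96 95 104 109 106 95 84 77 59 44 38 37 42 63 89 101 98 93 91 89 85
91 98 101 112 125 123 108 90 77 59 43 39 39 43 65 98 119 118 115 113 109 100
85 90 91 100 119 129 117 98 77 56 42 38 37 46 70 105 133 139 138 136 131 122
84 84 83 89 108 124 120 101 76 54 42 38 38 46 71 108 136 146 147 147 146 141
81 81 82 85 99 118 120 99 76 54 42 39 38 45 72 110 135 147 148 149 149 148
83 83 82 84 95 110 112 98
[... 953 characters left out ...]
 157 157 155 153 154 152
85 84 83 83 85 86 85 84 85 92 112 137 150 153 154 155 157 155 153 153 152 154
84 83 83 84 85 84 85 85 87 95 112 136 150 153 152 155 155 154 154 154 154 154
83 84 84 84 85 84 85 85 92 109 126 141 152 154 153 154 155 155 156 156 155 154
85 85 82 85 84 86 85 87 100 127 142 150 153 155 155 156 155 155 157 156 155 156
85 84 84 84 84 85 84 89 109 135 150 153 155 156 155 154 154 154 153 155 155 155
85 84 83 83 85 84 86 93 119 140 153 155 155 154 153 151 151 150 149 149 151 154
84 84 83 86 85 85 87 102 129 145 150 152 153 150 147 145 144 144 143 143 143 147
83 83 84 84 86 87 88 105 130 142 144 143 143 139 135 132 132 132 131 131 131 137
cam [0.19079146 0.86634778 0.63963021]
```

The tip is at (308.5,229). A height offset predicts (307.6,230) and a sideways shift predicts (312.8,232), so height is wrong by about 36 mm. I'll probe down gently.

Emit:
{"method": "servo_tool", "body": {"delta_pos": [[0,0,-6],[0,0,-12]], "yaw": [0,0]}}

```text
time_s: 7.03
eef_pos: [0.4564, 0.0605, 0.0137]
orientation: [[0.916, 0.402, 0.005], [0.402, -0.916, 0.001], [0.005, 0.001, -1.0]]
force: [0.0, 0.2, -0.5]
opening: -0.0003
```

Emit:
{"method": "servo_tool", "body": {"delta_pos": [[0,0,-2],[0,0,-2]], "yaw": [0,0]}}

```text
time_s: 7.2
eef_pos: [0.4546, 0.0602, 0.0103]
orientation: [[0.916, 0.402, 0.0], [0.402, -0.916, -0.0], [0.0, 0.0, -1.0]]
force: [-0.0, 0.1, 0.2]
opening: 0.0005
```

Emit:
{"method": "servo_tool", "body": {"delta_pos": [[0,0,-2],[0,0,-2]], "yaw": [0,0]}}

```text
time_s: 7.37
eef_pos: [0.4545, 0.0602, 0.0082]
orientation: [[0.916, 0.402, -0.0], [0.402, -0.916, -0.0], [-0.0, 0.0, -1.0]]
force: [-0.1, 0.5, 0.1]
opening: -0.0004
```

Emit:
{"method": "servo_tool", "body": {"delta_pos": [[0,0,-6],[0,0,-12]], "yaw": [0,0]}}

```text
time_s: 7.53
eef_pos: [0.4548, 0.0603, -0.0039]
orientation: [[0.916, 0.402, 0.001], [0.402, -0.916, 0.0], [0.001, 0.0, -1.0]]
force: [-0.7, 0.2, -0.1]
opening: 0.0001
```

Emit:
{"method": "servo_tool", "body": {"delta_pos": [[0,0,-3],[0,0,-5]], "yaw": [0,0]}}

```text
time_s: 7.7
eef_pos: [0.4541, 0.0601, -0.0095]
orientation: [[0.916, 0.402, -0.001], [0.402, -0.916, -0.0], [-0.001, -0.0, -1.0]]
force: [-0.6, 0.1, 0.1]
opening: -0.0003
```

Emit:
{"method": "servo_tool", "body": {"delta_pos": [[0,0,-2],[0,0,-3]], "yaw": [0,0]}}

```text
time_s: 7.87
eef_pos: [0.4543, 0.0602, -0.0121]
orientation: [[0.916, 0.402, -0.001], [0.402, -0.916, -0.0], [-0.001, -0.0, -1.0]]
force: [-0.8, 0.6, -0.2]
opening: -0.0001
```

```bash
python3 - <<'E'
from h import *
s=env.get_state();T=s['eef_pos'];print(s['time_s'],T,s['force'])
tip=T-[0,0,.014]
g=cv2.cvtColor(grab('side','p2.png'),cv2.COLOR_RGB2GRAY);u=proj('side',[tip,tip+[0,0,.035]]);print(u.round(1))
c=int(round(u[0,0]));r=int(u[0,1]);print(r-20,c-8)
for row in g[r-20:r+2,c-8:c+10]:print(*row)
E
```

```text
7.8667 [ 0.45433202  0.06016918 -0.01210243] [-0.81152327  0.60630088 -0.15129232]
[[306.9 252.6]
 [307.4 241.9]]
232 299
83 81 81 82 73 59 44 38 37 38 39 39 39 44 56 86 124 146
83 81 82 81 75 64 52 42 39 37 38 41 46 61 82 109 136 148
83 83 82 81 78 71 62 48 42 39 38 43 57 84 113 132 146 151
83 83 83 82 80 79 69 53 42 39 41 46 68 103 130 145 149 151
83 83 83 80 79 81 71 55 41 39 41 48 75 113 140 149 153 153
84 83 82 80 80 81 73 54 42 39 39 51 80 117 143 152 155 155
84 83 83 82 81 82 74 55 41 39 39 52 83 119 143 154 155 154
84 85 85 83 82 85 73 54 42 41 41 55 87 122 147 154 155 154
85 84 83 85 84 84 71 53 43 41 40 57 91 126 148 155 156 154
84 83 84 83 86 84 74 57 50 50 51 68 98 131 149 153 155 153
83 85 85 85 88 86 78 70 66 67 68 83 112 138 151 154 155 155
83 85 85 85 86 86 83 82 82 82 86 100 126 146 154 155 155 156
84 83 84 84 84 85 86 86 86 89 95 111 135 149 155 155 157 157
84 85 85 85 84 85 85 85 85 94 112 127 143 152 155 154 154 154
84 84 86 85 85 84 84 85 89 104 127 142 149 152 151 150 150 151
84 83 84 87 84 85 85 86 91 107 133 146 147 146 145 143 143 144
84 86 86 85 86 86 88 91 94 108 127 137 134 133 132 132 131 132
83 85 86 86 89 92 95 97 99 107 116 119 117 117 116 114 115 114
85 85 87 91 96 98 101 103 103 103 106 107 107 107 106 107 107 107
87 90 94 99 101 103 102 103 103 105 105 105 105 104 106 106 105 104
94 95 98 101 104 104 105 104 104 105 105 106 104 105 105 104 105 104
103 102 103 104 105 104 105 105 105 106 105 106 106 105 104 105 105 105
```

Emit:
{"method": "servo_tool", "body": {"delta_pos": [[0,0,-3],[0,0,-6]], "yaw": [0,0]}}

```text
time_s: 8.08
eef_pos: [0.4547, 0.0602, -0.0177]
orientation: [[0.916, 0.402, 0.001], [0.402, -0.916, 0.0], [0.001, 0.0, -1.0]]
force: [-0.2, 0.3, -0.1]
opening: 0.0003
```

Emit:
{"method": "servo_tool", "body": {"delta_pos": [[0,0,-2],[0,0,-2]], "yaw": [0,0]}}

```text
time_s: 8.25
eef_pos: [0.4543, 0.0602, -0.0201]
orientation: [[0.916, 0.402, -0.001], [0.402, -0.916, -0.0], [-0.001, -0.0, -1.0]]
force: [-0.1, -0.1, -0.4]
opening: -0.0001
```

Emit:
{"method": "servo_tool", "body": {"delta_pos": [[0,0,-1.5],[0,0,-1.5]], "yaw": [0,0]}}

```text
time_s: 8.42
eef_pos: [0.4545, 0.0602, -0.0214]
orientation: [[0.916, 0.402, -0.0], [0.402, -0.916, -0.0], [-0.0, -0.0, -1.0]]
force: [-0.5, 0.0, 0.0]
opening: 0.0001
```

Emit:
{"method": "servo_tool", "body": {"delta_pos": [[0,0,-1.5],[0,0,-1.5]], "yaw": [0,0]}}

```text
time_s: 8.58
eef_pos: [0.4545, 0.0602, -0.0228]
orientation: [[0.916, 0.402, -0.0], [0.402, -0.916, 0.0], [-0.0, -0.0, -1.0]]
force: [0.0, 0.0, 0.3]
opening: -0.0
```

Emit:
{"method": "servo_tool", "body": {"delta_pos": [[0,0,-1],[0,0,-1]], "yaw": [0,0]}}

```text
time_s: 8.75
eef_pos: [0.4546, 0.0602, -0.0229]
orientation: [[0.916, 0.402, 0.001], [0.402, -0.916, -0.0], [0.0, 0.0, -1.0]]
force: [-0.8, 0.0, 9.5]
opening: -0.0002
```

Emit:
{"method": "servo_tool", "body": {"delta_pos": [[0,0,-1],[0,0,-1]], "yaw": [0,0]}}

```text
time_s: 8.92
eef_pos: [0.4546, 0.0602, -0.023]
orientation: [[0.916, 0.402, 0.001], [0.402, -0.916, -0.0], [0.001, 0.001, -1.0]]
force: [-2.6, 0.0, 21.7]
opening: 0.0001
```

Contact with the table comes at reported TCP z = -0.0229 m, so the true fingertip is 22.9 mm above the reported TCP height, not 14 mm below it. Stiffness is about 11 N/mm. With that correction the first flick simply passed over the rod. The tip reaches rod height at TCP z ≈ 0.019, and the wheel top is at TCP z ≈ 0.037. Repositioning now.

Emit:
{"method": "servo_tool", "body": {"delta_pos": [[0,0,30],[0,0,44],[5,-19,44],[10,-38,44],[14,-56,44]], "yaw": [0,0,0,0,0]}}

```text
time_s: 9.33
eef_pos: [0.4691, 0.0038, 0.0199]
orientation: [[0.915, 0.403, 0.001], [0.403, -0.915, 0.0], [0.001, 0.0, -1.0]]
force: [0.0, -0.9, 0.5]
opening: 0.0002
```

Emit:
{"method": "servo_tool", "body": {"delta_pos": [[0,0,0],[0,0,0],[0,0,0]], "yaw": [0,0,0]}}

```text
time_s: 9.58
eef_pos: [0.4683, 0.0048, 0.0193]
orientation: [[0.915, 0.402, -0.0], [0.402, -0.915, 0.001], [-0.0, -0.001, -1.0]]
force: [-0.1, -0.5, 0.6]
opening: 0.0003
```

```bash
python3 - <<'E'
from h import *
s=env.get_state();T=s['eef_pos'];print(s['time_s'],T,s['force'])
im=grab('side','q.png'); print(proj('side',[T+[0,0,.0229]]),proj('side',[[.6035-.1412,.0192-.0505,.055],[.6035-.1,.0192-.0357,.055]]))
cv2.imwrite('pics/q2.png',cv2.resize(im[150:250,250:350,::-1],(600,600),interpolation=cv2.INTER_CUBIC))
E
```

```text
9.5833 [0.46826588 0.00482739 0.01926226] [-0.1336281  -0.50532781  0.58631237]
[[310.10845826 219.07040793]] [[316.90759504 208.81213871]
 [300.67069256 208.23134527]]
```

View pics/q2.png

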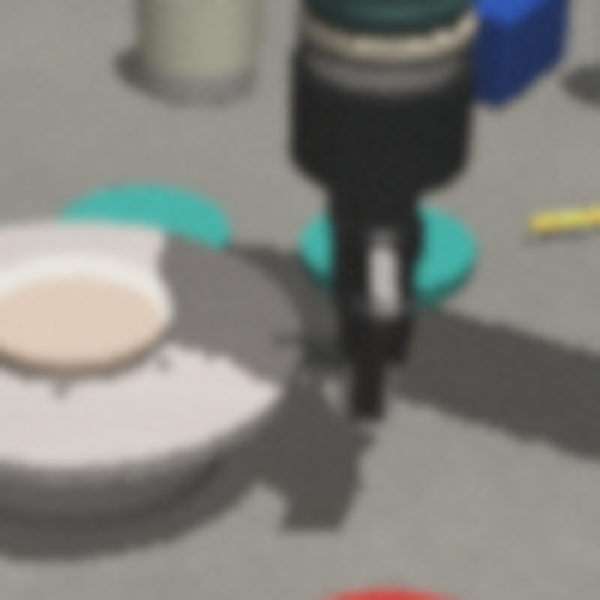

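The fingertip is at (311,219), as the correction predicts. It is below rod height and on the rod's clockwise (+y) side. Flicking now.

Emit:
{"method": "servo_tool", "body": {"delta_pos": [[1,-9,0],[6,-27,0],[15,-49,0],[27,-68,0],[31,-73,0]], "yaw": [0,0,0,0,0]}}

```text
time_s: 10.05
eef_pos: [0.5013, -0.0723, 0.0193]
orientation: [[0.917, 0.399, 0.002], [0.399, -0.917, -0.002], [0.001, 0.002, -1.0]]
force: [0.9, -0.4, -0.3]
opening: -0.0004
```

Emit:
{"method": "servo_tool", "body": {"delta_pos": [[-15,0,10],[-20,30,40],[-20,65,80],[-20,90,100],[-20,100,100]], "yaw": [0,0,0,0,0]}}

```text
time_s: 10.47
eef_pos: [0.4822, 0.037, 0.1235]
orientation: [[0.913, 0.408, 0.009], [0.408, -0.913, 0.004], [0.01, 0.0, -1.0]]
force: [0.8, 0.7, -1.1]
opening: 0.0001
```

```bash
python3 - <<'E'
from h import *
s=env.get_state();print(s['time_s'],s['eef_pos'],s['force'])
for i in range(4):
    t=env.get_state()['time_s'];im=grab('top',f'r{i}.png');A,v=rodang(im);print(t,[(int(a),int(x)) for a,x in zip(A,v) if x<100 and -95<a<60])
E
```

```text
10.4667 [0.48223279 0.03703705 0.1234995 ] [ 0.79158654  0.71284244 -1.08308287]
10.4667 [(-72, 94), (-71, 83), (-70, 80), (-69, 80), (-68, 84), (-67, 95)]
10.5167 [(-66, 90), (-65, 80), (-64, 78), (-63, 79), (-62, 82), (-61, 92)]
10.5667 [(-60, 88), (-59, 77), (-58, 77), (-57, 79), (-56, 81), (-55, 91)]
10.6167 [(-54, 83), (-53, 75), (-52, 76), (-51, 78), (-50, 81), (-49, 90)]
```

The flick worked: the rod goes from -69.5° to -51.5° over 0.15 s, about 2.1 rad/s anticlockwise. Moving to hover over bare metal, tip clear of the wheel.

Emit:
{"method": "servo_tool", "body": {"delta_pos": [[30,20,0],[63,39,0],[63,39,-20],[63,39,-35],[63,39,-50]], "yaw": [0,0,0,0,0]}}

```text
time_s: 11.08
eef_pos: [0.5418, 0.0682, 0.0669]
orientation: [[0.916, 0.4, -0.003], [0.4, -0.916, -0.002], [-0.004, 0.0, -1.0]]
force: [-0.6, 0.4, 0.0]
opening: 0.0001
```

Emit:
{"method": "servo_tool", "body": {"delta_pos": [[0,0,0],[0,0,0],[0,0,0],[0,0,0]], "yaw": [0,0,0,0]}}

```text
time_s: 11.42
eef_pos: [0.5428, 0.0695, 0.0697]
orientation: [[0.916, 0.401, 0.001], [0.401, -0.916, -0.0], [0.0, 0.0, -1.0]]
force: [0.7, 0.8, -0.3]
opening: -0.0
```

```bash
cat >> h.py <<'E'
def scan(k,n='top',lo=-86,hi=52,every=1):
    for i in range(k):
        t=env.get_state()['time_s'];A,v=rodang(grab(n,f'z{t:.2f}.png'));s=(A>lo)&(A<hi);a,w=A[s],np.clip(110-v[s],0,None);j=w.argmax()
        if w[j]>12:
            q=abs(a-a[j])<6; print(round(t,3),round(float((a[q]*w[q]).sum()/w[q].sum()),1),int(w[j]))
E
python3 - <<'E'
from h import *
s=env.get_state();print(s['time_s'],s['eef_pos'],s['force'])
scan(1)
E
```

```text
11.4167 [0.54282208 0.06954449 0.06969958] [ 0.68085959  0.80726538 -0.25967877]
11.417 40.4 33
```

Emit:
{"method": "servo_tool", "body": {"delta_pos": [[0,0,-15],[0,0,-26],[0,0,-26],[0,0,-26],[0,0,-26]], "yaw": [0,0,0,0,0]}}

```text
time_s: 11.88
eef_pos: [0.5427, 0.0702, 0.0436]
orientation: [[0.916, 0.402, 0.0], [0.402, -0.916, 0.0], [0.0, 0.0, -1.0]]
force: [0.3, -0.3, 0.8]
opening: 0.0001
```

Emit:
{"method": "servo_tool", "body": {"delta_pos": [[0,0,0],[0,0,0],[0,0,0],[0,0,0],[0,0,0]], "yaw": [0,0,0,0,0]}}

```text
time_s: 12.3
eef_pos: [0.5427, 0.0702, 0.0435]
orientation: [[0.916, 0.402, 0.0], [0.402, -0.916, 0.0], [0.0, 0.0, -1.0]]
force: [0.1, 0.3, 0.1]
opening: 0.0
```

Emit:
{"method": "servo_tool", "body": {"delta_pos": [[0,0,0],[0,0,0],[0,0,0],[0,0,0],[0,0,0]], "yaw": [0,0,0,0,0]}}

```text
time_s: 12.72
eef_pos: [0.5425, 0.0702, 0.0433]
orientation: [[0.916, 0.402, -0.0], [0.402, -0.916, -0.0], [-0.0, -0.0, -1.0]]
force: [-0.2, 0.6, -0.6]
opening: -0.0002
```

Emit:
{"method": "servo_tool", "body": {"delta_pos": [[0,0,0],[0,0,0],[0,0,0],[0,0,0],[0,0,0]], "yaw": [0,0,0,0,0]}}

```text
time_s: 13.13
eef_pos: [0.5425, 0.0702, 0.0433]
orientation: [[0.916, 0.402, -0.0], [0.402, -0.916, -0.0], [-0.0, 0.0, -1.0]]
force: [-1.2, 0.1, 0.4]
opening: 0.0002
```

Emit:
{"method": "servo_tool", "body": {"delta_pos": [[0,0,0],[0,0,0],[0,0,0],[0,0,0],[0,0,0]], "yaw": [0,0,0,0,0]}}

```text
time_s: 13.55
eef_pos: [0.5425, 0.0702, 0.0433]
orientation: [[0.916, 0.402, -0.0], [0.402, -0.916, -0.0], [-0.0, 0.0, -1.0]]
force: [0.4, -0.3, -0.6]
opening: 0.0002
```

Emit:
{"method": "servo_tool", "body": {"delta_pos": [[0,0,0],[0,0,0],[0,0,0]], "yaw": [0,0,0]}}

```text
time_s: 13.8
eef_pos: [0.5425, 0.0702, 0.0433]
orientation: [[0.916, 0.402, 0.0], [0.402, -0.916, 0.0], [0.0, 0.0, -1.0]]
force: [0.4, -0.5, -0.1]
opening: -0.0002
```

```bash
python3 - <<'E'
from h import *
s=env.get_state();print(s['time_s'],s['eef_pos'],s['force'])
scan(8)
E
```

```text
13.8 [0.5425271  0.07020565 0.0433105 ] [ 0.38769223 -0.48735085 -0.10340063]
13.8 -81.2 46
13.85 -77.3 36
13.9 -73.0 29
13.95 -68.1 29
14.0 -64.0 29
14.05 -59.9 32
14.1 -55.9 34
14.15 -51.8 34
```

The rod now turns at about 82°/s with a decay of about 0.11/s, so it returns to the pointer around t ≈ 20.8 at about 39°/s. That is slow enough to brake precisely. While it coasts I'll rehearse the press stroke in the air to learn the response.

Emit:
{"method": "servo_tool", "body": {"delta_pos": [[0,0,20],[0,0,20],[0,0,20],[0,0,20],[0,0,20]], "yaw": [0,0,0,0,0]}}

```text
time_s: 14.62
eef_pos: [0.5421, 0.0701, 0.0628]
orientation: [[0.916, 0.402, -0.001], [0.402, -0.916, -0.0], [-0.001, -0.0, -1.0]]
force: [-0.5, 0.4, -0.4]
opening: 0.0001
```

Emit:
{"method": "servo_tool", "body": {"delta_pos": [[0,0,0],[0,0,0],[0,0,0],[0,0,0],[0,0,0]], "yaw": [0,0,0,0,0]}}

```text
time_s: 15.03
eef_pos: [0.5425, 0.0702, 0.0632]
orientation: [[0.916, 0.402, -0.0], [0.402, -0.916, -0.0], [-0.0, -0.0, -1.0]]
force: [1.3, -0.5, -1.1]
opening: -0.0003
```

Emit:
{"method": "servo_tool", "body": {"delta_pos": [[0,0,-4.5]], "yaw": [0]}}

```text
time_s: 15.12
eef_pos: [0.5431, 0.0703, 0.0592]
orientation: [[0.916, 0.402, 0.001], [0.402, -0.916, 0.0], [0.001, 0.0, -1.0]]
force: [0.1, -0.1, -0.3]
opening: -0.0002
```

Emit:
{"method": "servo_tool", "body": {"delta_pos": [[0,0,0]], "yaw": [0]}}

```text
time_s: 15.2
eef_pos: [0.5421, 0.0701, 0.0582]
orientation: [[0.916, 0.402, -0.001], [0.402, -0.916, -0.0], [-0.001, -0.0, -1.0]]
force: [0.1, -0.2, -0.5]
opening: -0.0
```

Emit:
{"method": "servo_tool", "body": {"delta_pos": [[0,0,0]], "yaw": [0]}}

```text
time_s: 15.28
eef_pos: [0.5422, 0.0701, 0.0584]
orientation: [[0.916, 0.402, -0.001], [0.402, -0.916, -0.0], [-0.001, -0.0, -1.0]]
force: [-0.4, -0.1, -0.7]
opening: -0.0003
```

Emit:
{"method": "servo_tool", "body": {"delta_pos": [[0,0,-10],[0,0,-18.5],[0,0,-18.5],[0,0,-18.5],[0,0,-18.5]], "yaw": [0,0,0,0,0]}}

```text
time_s: 15.7
eef_pos: [0.5423, 0.0702, 0.04]
orientation: [[0.916, 0.402, -0.001], [0.402, -0.916, -0.0], [-0.001, -0.0, -1.0]]
force: [-0.1, 0.1, -0.3]
opening: -0.0001
```

Emit:
{"method": "servo_tool", "body": {"delta_pos": [[0,0,0],[0,0,0],[0,0,0],[0,0,0],[0,0,0]], "yaw": [0,0,0,0,0]}}

```text
time_s: 16.12
eef_pos: [0.5426, 0.0702, 0.0405]
orientation: [[0.916, 0.402, 0.0], [0.402, -0.916, 0.0], [0.0, 0.0, -1.0]]
force: [1.0, 0.1, 0.1]
opening: -0.0001
```

Emit:
{"method": "servo_tool", "body": {"delta_pos": [[0,0,0],[0,0,0],[0,0,0],[0,0,0],[0,0,0]], "yaw": [0,0,0,0,0]}}

```text
time_s: 16.53
eef_pos: [0.5425, 0.0702, 0.0403]
orientation: [[0.916, 0.402, -0.0], [0.402, -0.916, -0.0], [-0.0, -0.0, -1.0]]
force: [-0.5, 0.4, 0.1]
opening: 0.0
```

Emit:
{"method": "servo_tool", "body": {"delta_pos": [[0,0,0],[0,0,0],[0,0,0],[0,0,0],[0,0,0]], "yaw": [0,0,0,0,0]}}

```text
time_s: 16.95
eef_pos: [0.5425, 0.0702, 0.0403]
orientation: [[0.916, 0.402, -0.0], [0.402, -0.916, -0.0], [-0.0, 0.0, -1.0]]
force: [0.4, 0.4, 0.2]
opening: 0.0001
```

Emit:
{"method": "servo_tool", "body": {"delta_pos": [[0,0,0],[0,0,0],[0,0,0],[0,0,0],[0,0,0]], "yaw": [0,0,0,0,0]}}

```text
time_s: 17.37
eef_pos: [0.5425, 0.0702, 0.0403]
orientation: [[0.916, 0.402, -0.0], [0.402, -0.916, -0.0], [-0.0, 0.0, -1.0]]
force: [0.3, 0.0, 0.4]
opening: -0.0
```

Emit:
{"method": "servo_tool", "body": {"delta_pos": [[0,0,0],[0,0,0],[0,0,0],[0,0,0],[0,0,0]], "yaw": [0,0,0,0,0]}}

```text
time_s: 17.78
eef_pos: [0.5425, 0.0702, 0.0403]
orientation: [[0.916, 0.402, -0.0], [0.402, -0.916, -0.0], [-0.0, 0.0, -1.0]]
force: [0.1, 0.4, 0.6]
opening: 0.0001
```

Emit:
{"method": "servo_tool", "body": {"delta_pos": [[0,0,0],[0,0,0],[0,0,0],[0,0,0],[0,0,0]], "yaw": [0,0,0,0,0]}}

```text
time_s: 18.2
eef_pos: [0.5425, 0.0702, 0.0403]
orientation: [[0.916, 0.402, 0.0], [0.402, -0.916, 0.0], [0.0, 0.0, -1.0]]
force: [0.1, 0.6, -0.4]
opening: -0.0001
```

Emit:
{"method": "servo_tool", "body": {"delta_pos": [[0,0,0],[0,0,0],[0,0,0],[0,0,0],[0,0,0]], "yaw": [0,0,0,0,0]}}

```text
time_s: 18.62
eef_pos: [0.5425, 0.0702, 0.0403]
orientation: [[0.916, 0.402, -0.0], [0.402, -0.916, -0.0], [-0.0, -0.0, -1.0]]
force: [-0.4, -0.8, 0.2]
opening: 0.0001
```

Emit:
{"method": "servo_tool", "body": {"delta_pos": [[0,0,0],[0,0,0],[0,0,0],[0,0,0],[0,0,0]], "yaw": [0,0,0,0,0]}}

```text
time_s: 19.03
eef_pos: [0.5425, 0.0702, 0.0403]
orientation: [[0.916, 0.402, -0.0], [0.402, -0.916, -0.0], [-0.0, 0.0, -1.0]]
force: [-0.5, -0.2, -0.0]
opening: -0.0
```

Emit:
{"method": "servo_tool", "body": {"delta_pos": [[0,0,0],[0,0,0],[0,0,0],[0,0,0]], "yaw": [0,0,0,0]}}

```text
time_s: 19.37
eef_pos: [0.5425, 0.0702, 0.0403]
orientation: [[0.916, 0.402, -0.0], [0.402, -0.916, -0.0], [-0.0, 0.0, -1.0]]
force: [-0.2, -0.2, -0.1]
opening: -0.0001
```

```bash
python3 - <<'E'
from h import *
scan(6)
# static check of scan bias against hand-measured rod (-160.3) 
A,v=rodang(cv2.imread('pics/top0.png')[:,:,::-1].copy());print([(int(a),int(x)) for a,x in zip(A,v) if -170<a<-148])
E
```

```text
19.367 -79.1 39
19.417 -76.9 35
19.467 -74.5 31
19.517 -71.5 29
19.567 -68.9 30
19.617 -66.7 29
[(-169, 118), (-168, 118), (-167, 118), (-166, 117), (-165, 116), (-164, 109), (-163, 95), (-162, 81), (-161, 74), (-160, 72), (-159, 68), (-158, 65), (-157, 67), (-156, 73), (-155, 82), (-154, 95), (-153, 108), (-152, 116), (-151, 119), (-150, 120), (-149, 120)]
```

Speed is about 49°/s here. Waiting one more turn will give a much slower approach of about 15°/s, which makes the brake more exact, so this pass only serves to calibrate the rod against the pointer.

```bash
python3 - <<'E'
from h import *
scan(24)
E
```

```text
19.667 -64.5 30
19.717 -62.4 31
19.767 -60.2 31
19.817 -58.1 33
19.867 -56.0 34
19.917 -53.6 33
19.967 -51.5 33
20.017 -49.5 35
20.067 -47.4 36
20.117 -45.4 36
20.167 -43.1 37
20.217 -41.3 38
20.267 -39.1 37
20.317 -36.8 38
20.367 -34.8 39
20.417 -33.1 38
20.467 -31.1 40
20.517 -29.2 42
20.567 -27.0 37
20.617 -24.7 38
20.667 -22.7 37
20.717 -20.8 40
20.767 -18.9 40
20.817 -17.1 40
```

Fitting the three passes (t = 10.617, 14.154 and 19.967) gives λ ≈ 0.109/s. That leaves about 408° of coast from -51.5°, and 386° is needed, so the rod should reach the pointer again very slowly around t ≈ 47. I'll wait and re-check as the rod reappears at about t ≈ 35. If it would fall short, there is time for a fresh flick.

Emit:
{"method": "servo_tool", "body": {"delta_pos": [[0,0,0],[0,0,0],[0,0,0],[0,0,0],[0,0,0]], "yaw": [0,0,0,0,0]}}

```text
time_s: 21.28
eef_pos: [0.5425, 0.0702, 0.0403]
orientation: [[0.916, 0.402, -0.0], [0.402, -0.916, -0.0], [-0.0, -0.0, -1.0]]
force: [-0.8, -0.8, -0.1]
opening: 0.0001
```

Emit:
{"method": "servo_tool", "body": {"delta_pos": [[0,0,0],[0,0,0],[0,0,0],[0,0,0],[0,0,0]], "yaw": [0,0,0,0,0]}}

```text
time_s: 21.7
eef_pos: [0.5425, 0.0702, 0.0403]
orientation: [[0.916, 0.402, 0.0], [0.402, -0.916, 0.0], [0.0, -0.0, -1.0]]
force: [0.3, -0.0, 0.1]
opening: -0.0002
```

```bash
python3 - <<'E'
from h import *
scan(4,hi=58)
E
```

```text
21.7 15.8 39
21.75 17.5 35
21.8 19.4 34
21.85 21.3 32
```

Emit:
{"method": "servo_tool", "body": {"delta_pos": [[0,0,0],[0,0,0],[0,0,0],[0,0,0],[0,0,0]], "yaw": [0,0,0,0,0]}}

```text
time_s: 22.32
eef_pos: [0.5425, 0.0702, 0.0403]
orientation: [[0.916, 0.402, -0.0], [0.402, -0.916, -0.0], [-0.0, -0.0, -1.0]]
force: [1.0, 0.1, -0.3]
opening: 0.0001
```

Emit:
{"method": "servo_tool", "body": {"delta_pos": [[0,0,0],[0,0,0],[0,0,0],[0,0,0],[0,0,0]], "yaw": [0,0,0,0,0]}}

```text
time_s: 22.73
eef_pos: [0.5425, 0.0702, 0.0403]
orientation: [[0.916, 0.402, -0.0], [0.402, -0.916, -0.0], [-0.0, -0.0, -1.0]]
force: [-1.3, 0.7, 0.0]
opening: -0.0001
```

Emit:
{"method": "servo_tool", "body": {"delta_pos": [[0,0,0],[0,0,0],[0,0,0],[0,0,0],[0,0,0]], "yaw": [0,0,0,0,0]}}

```text
time_s: 23.15
eef_pos: [0.5425, 0.0702, 0.0403]
orientation: [[0.916, 0.402, -0.0], [0.402, -0.916, -0.0], [-0.0, 0.0, -1.0]]
force: [-0.2, -1.1, -0.5]
opening: 0.0001
```

Emit:
{"method": "servo_tool", "body": {"delta_pos": [[0,0,0],[0,0,0],[0,0,0],[0,0,0],[0,0,0]], "yaw": [0,0,0,0,0]}}

```text
time_s: 23.57
eef_pos: [0.5425, 0.0702, 0.0403]
orientation: [[0.916, 0.402, -0.0], [0.402, -0.916, -0.0], [-0.0, -0.0, -1.0]]
force: [-1.0, 0.4, -0.8]
opening: 0.0
```

Emit:
{"method": "servo_tool", "body": {"delta_pos": [[0,0,0],[0,0,0],[0,0,0],[0,0,0],[0,0,0]], "yaw": [0,0,0,0,0]}}

```text
time_s: 23.98
eef_pos: [0.5425, 0.0702, 0.0403]
orientation: [[0.916, 0.402, -0.0], [0.402, -0.916, -0.0], [-0.0, -0.0, -1.0]]
force: [-0.2, 0.5, -0.3]
opening: -0.0
```

Emit:
{"method": "servo_tool", "body": {"delta_pos": [[0,0,0],[0,0,0],[0,0,0],[0,0,0],[0,0,0]], "yaw": [0,0,0,0,0]}}

```text
time_s: 24.4
eef_pos: [0.5425, 0.0702, 0.0403]
orientation: [[0.916, 0.402, -0.0], [0.402, -0.916, 0.0], [-0.0, -0.0, -1.0]]
force: [0.2, -0.0, 0.0]
opening: 0.0
```

Emit:
{"method": "servo_tool", "body": {"delta_pos": [[0,0,0],[0,0,0],[0,0,0],[0,0,0],[0,0,0]], "yaw": [0,0,0,0,0]}}

```text
time_s: 24.82
eef_pos: [0.5425, 0.0702, 0.0403]
orientation: [[0.916, 0.402, 0.0], [0.402, -0.916, 0.0], [0.0, -0.0, -1.0]]
force: [0.2, -0.0, -0.1]
opening: 0.0
```

Emit:
{"method": "servo_tool", "body": {"delta_pos": [[0,0,0],[0,0,0],[0,0,0],[0,0,0],[0,0,0]], "yaw": [0,0,0,0,0]}}

```text
time_s: 25.23
eef_pos: [0.5425, 0.0702, 0.0403]
orientation: [[0.916, 0.402, -0.0], [0.402, -0.916, -0.0], [-0.0, 0.0, -1.0]]
force: [-0.2, 0.1, -0.5]
opening: -0.0001
```

Emit:
{"method": "servo_tool", "body": {"delta_pos": [[0,0,0],[0,0,0],[0,0,0],[0,0,0],[0,0,0]], "yaw": [0,0,0,0,0]}}

```text
time_s: 25.65
eef_pos: [0.5425, 0.0702, 0.0403]
orientation: [[0.916, 0.402, -0.0], [0.402, -0.916, 0.0], [-0.0, -0.0, -1.0]]
force: [0.0, 0.6, 1.0]
opening: 0.0001
```

Emit:
{"method": "servo_tool", "body": {"delta_pos": [[0,0,0],[0,0,0],[0,0,0],[0,0,0],[0,0,0]], "yaw": [0,0,0,0,0]}}

```text
time_s: 26.07
eef_pos: [0.5425, 0.0701, 0.0403]
orientation: [[0.916, 0.402, -0.0], [0.402, -0.916, -0.0], [-0.0, 0.0, -1.0]]
force: [0.9, 0.3, 0.2]
opening: 0.0001
```

Emit:
{"method": "servo_tool", "body": {"delta_pos": [[0,0,0],[0,0,0],[0,0,0],[0,0,0],[0,0,0]], "yaw": [0,0,0,0,0]}}

```text
time_s: 26.48
eef_pos: [0.5425, 0.0702, 0.0403]
orientation: [[0.916, 0.402, -0.0], [0.402, -0.916, -0.0], [-0.0, 0.0, -1.0]]
force: [-0.1, -0.3, 0.1]
opening: -0.0001
```

Emit:
{"method": "servo_tool", "body": {"delta_pos": [[0,0,0],[0,0,0],[0,0,0],[0,0,0],[0,0,0]], "yaw": [0,0,0,0,0]}}

```text
time_s: 26.9
eef_pos: [0.5425, 0.0702, 0.0403]
orientation: [[0.916, 0.402, -0.0], [0.402, -0.916, -0.0], [-0.0, 0.0, -1.0]]
force: [-0.1, -0.5, 0.2]
opening: 0.0001
```

Emit:
{"method": "servo_tool", "body": {"delta_pos": [[0,0,0],[0,0,0],[0,0,0],[0,0,0],[0,0,0]], "yaw": [0,0,0,0,0]}}

```text
time_s: 27.32
eef_pos: [0.5425, 0.0702, 0.0403]
orientation: [[0.916, 0.402, -0.0], [0.402, -0.916, -0.0], [-0.0, 0.0, -1.0]]
force: [0.0, 1.1, -0.1]
opening: 0.0002
```

Emit:
{"method": "servo_tool", "body": {"delta_pos": [[0,0,0],[0,0,0],[0,0,0],[0,0,0],[0,0,0]], "yaw": [0,0,0,0,0]}}

```text
time_s: 27.73
eef_pos: [0.5425, 0.0702, 0.0403]
orientation: [[0.916, 0.402, -0.0], [0.402, -0.916, -0.0], [-0.0, 0.0, -1.0]]
force: [-0.6, -0.1, 0.2]
opening: -0.0001
```

Emit:
{"method": "servo_tool", "body": {"delta_pos": [[0,0,0],[0,0,0],[0,0,0],[0,0,0],[0,0,0]], "yaw": [0,0,0,0,0]}}

```text
time_s: 28.15
eef_pos: [0.5426, 0.0702, 0.0403]
orientation: [[0.916, 0.402, 0.0], [0.402, -0.916, 0.0], [0.0, 0.0, -1.0]]
force: [0.1, 0.1, -0.1]
opening: 0.0002
```

```bash
python3 - <<'E'
from h import *
# where is the rod now? compare side profile against a frame with the rod elsewhere
t=env.get_state()['time_s'];im=grab('side',f'sd.png')
A,v=rodang(im,'side');print(t,[(int(a),int(x)) for a,x in zip(A[::3],v[::3])])
E
```

```text
28.15 [(-180, 85), (-177, 88), (-174, 86), (-171, 83), (-168, 83), (-165, 82), (-162, 82), (-159, 82), (-156, 82), (-153, 83), (-150, 84), (-147, 84), (-144, 83), (-141, 82), (-138, 84), (-135, 90), (-132, 96), (-129, 103), (-126, 109), (-123, 119), (-120, 130), (-117, 139), (-114, 146), (-111, 147), (-108, 146), (-105, 143), (-102, 142), (-99, 144), (-96, 133), (-93, 99), (-90, 58), (-87, 48), (-84, 52), (-81, 48), (-78, 43), (-75, 44), (-72, 84), (-69, 143), (-66, 150), (-63, 149), (-60, 149), (-57, 149), (-54, 149), (-51, 149), (-48, 149), (-45, 149), (-42, 150), (-39, 150), (-36, 150), (-33, 150), (-30, 150), (-27, 150), (-24, 145), (-21, 125), (-18, 99), (-15, 78), (-12, 69), (-9, 76), (-6, 92), (-3, 105), (0, 113), (3, 126), (6, 141), (9, 149), (12, 151), (15, 151), (18, 152), (21, 152), (24, 153), (27, 153), (30, 154), (33, 153), (36, 153), (39, 152), (42, 152), (45, 151), (48, 150), (51, 149), (54, 146), (57, 141), (60, 132), (63, 123), (66, 115), (69, 108), (72, 100), (75, 95), (78, 91), (81, 88), (84, 87), (87, 85), (90, 83), (93, 83), (96, 83), (99, 83), (102, 84), (105, 85), (108, 86), (111, 86), (114, 85), (117, 85), (120, 84), (123, 84), (126, 83), (129, 82), (132, 81), (135, 81), (138, 83), (141, 85), (144, 90), (147, 98), (150, 96), (153, 97), (156, 117), (159, 132), (162, 140), (165, 146), (168, 148), (171, 144), (174, 122), (177, 91)]
```

Emit:
{"method": "servo_tool", "body": {"delta_pos": [[0,0,0],[0,0,0],[0,0,0],[0,0,0],[0,0,0]], "yaw": [0,0,0,0,0]}}

```text
time_s: 28.62
eef_pos: [0.5426, 0.0702, 0.0403]
orientation: [[0.916, 0.402, 0.0], [0.402, -0.916, -0.0], [0.0, 0.0, -1.0]]
force: [-0.2, 0.1, -0.6]
opening: 0.0002
```

Emit:
{"method": "servo_tool", "body": {"delta_pos": [[0,0,0],[0,0,0],[0,0,0],[0,0,0],[0,0,0]], "yaw": [0,0,0,0,0]}}

```text
time_s: 29.03
eef_pos: [0.5425, 0.0702, 0.0403]
orientation: [[0.916, 0.402, -0.0], [0.402, -0.916, 0.0], [-0.0, -0.0, -1.0]]
force: [-0.2, 0.1, -0.1]
opening: 0.0002
```

Emit:
{"method": "servo_tool", "body": {"delta_pos": [[0,0,0],[0,0,0],[0,0,0],[0,0,0],[0,0,0]], "yaw": [0,0,0,0,0]}}

```text
time_s: 29.45
eef_pos: [0.5425, 0.0702, 0.0403]
orientation: [[0.916, 0.402, -0.0], [0.402, -0.916, -0.0], [-0.0, 0.0, -1.0]]
force: [0.1, -0.8, 0.7]
opening: 0.0001
```

Emit:
{"method": "servo_tool", "body": {"delta_pos": [[0,0,0],[0,0,0],[0,0,0],[0,0,0],[0,0,0]], "yaw": [0,0,0,0,0]}}

```text
time_s: 29.87
eef_pos: [0.5425, 0.0702, 0.0403]
orientation: [[0.916, 0.402, 0.0], [0.402, -0.916, 0.0], [0.0, 0.0, -1.0]]
force: [-1.2, -0.4, 0.3]
opening: -0.0
```

Emit:
{"method": "servo_tool", "body": {"delta_pos": [[0,0,0],[0,0,0],[0,0,0],[0,0,0],[0,0,0]], "yaw": [0,0,0,0,0]}}

```text
time_s: 30.28
eef_pos: [0.5425, 0.0702, 0.0403]
orientation: [[0.916, 0.402, -0.0], [0.402, -0.916, -0.0], [-0.0, 0.0, -1.0]]
force: [-0.8, 0.4, 0.0]
opening: -0.0004
```

Emit:
{"method": "servo_tool", "body": {"delta_pos": [[0,0,0],[0,0,0],[0,0,0],[0,0,0],[0,0,0]], "yaw": [0,0,0,0,0]}}

```text
time_s: 30.7
eef_pos: [0.5425, 0.0702, 0.0403]
orientation: [[0.916, 0.402, -0.0], [0.402, -0.916, -0.0], [-0.0, 0.0, -1.0]]
force: [-0.3, 0.0, -0.2]
opening: 0.0001
```

Emit:
{"method": "servo_tool", "body": {"delta_pos": [[0,0,0],[0,0,0],[0,0,0],[0,0,0],[0,0,0]], "yaw": [0,0,0,0,0]}}

```text
time_s: 31.12
eef_pos: [0.5425, 0.0702, 0.0403]
orientation: [[0.916, 0.402, -0.0], [0.402, -0.916, -0.0], [-0.0, 0.0, -1.0]]
force: [-0.3, -0.8, -0.5]
opening: -0.0001
```

Emit:
{"method": "servo_tool", "body": {"delta_pos": [[0,0,0],[0,0,0],[0,0,0],[0,0,0],[0,0,0]], "yaw": [0,0,0,0,0]}}

```text
time_s: 31.53
eef_pos: [0.5425, 0.0702, 0.0403]
orientation: [[0.916, 0.402, 0.0], [0.402, -0.916, -0.0], [0.0, 0.0, -1.0]]
force: [0.2, -0.7, -0.4]
opening: -0.0001
```

Emit:
{"method": "servo_tool", "body": {"delta_pos": [[0,0,0],[0,0,0],[0,0,0],[0,0,0],[0,0,0]], "yaw": [0,0,0,0,0]}}

```text
time_s: 31.95
eef_pos: [0.5425, 0.0702, 0.0403]
orientation: [[0.916, 0.402, -0.0], [0.402, -0.916, -0.0], [-0.0, 0.0, -1.0]]
force: [-0.1, 0.5, 0.9]
opening: 0.0002
```

Emit:
{"method": "servo_tool", "body": {"delta_pos": [[0,0,0],[0,0,0],[0,0,0],[0,0,0],[0,0,0]], "yaw": [0,0,0,0,0]}}

```text
time_s: 32.37
eef_pos: [0.5425, 0.0702, 0.0403]
orientation: [[0.916, 0.402, 0.0], [0.402, -0.916, -0.0], [-0.0, 0.0, -1.0]]
force: [0.3, 1.3, -0.2]
opening: 0.0003
```

Emit:
{"method": "servo_tool", "body": {"delta_pos": [[0,0,0],[0,0,0],[0,0,0],[0,0,0],[0,0,0]], "yaw": [0,0,0,0,0]}}

```text
time_s: 32.78
eef_pos: [0.5425, 0.0702, 0.0403]
orientation: [[0.916, 0.402, -0.0], [0.402, -0.916, -0.0], [-0.0, 0.0, -1.0]]
force: [-0.5, -0.1, 0.0]
opening: -0.0001
```

Emit:
{"method": "servo_tool", "body": {"delta_pos": [[0,0,0],[0,0,0],[0,0,0],[0,0,0],[0,0,0]], "yaw": [0,0,0,0,0]}}

```text
time_s: 33.2
eef_pos: [0.5425, 0.0702, 0.0403]
orientation: [[0.916, 0.402, 0.0], [0.402, -0.916, -0.0], [-0.0, 0.0, -1.0]]
force: [-0.5, -0.0, -0.3]
opening: -0.0002
```

Emit:
{"method": "servo_tool", "body": {"delta_pos": [[0,0,0],[0,0,0],[0,0,0],[0,0,0],[0,0,0]], "yaw": [0,0,0,0,0]}}

```text
time_s: 33.62
eef_pos: [0.5425, 0.0702, 0.0403]
orientation: [[0.916, 0.402, -0.0], [0.402, -0.916, -0.0], [-0.0, -0.0, -1.0]]
force: [-0.6, -0.5, 0.2]
opening: 0.0
```

Emit:
{"method": "servo_tool", "body": {"delta_pos": [[0,0,0],[0,0,0],[0,0,0],[0,0,0],[0,0,0]], "yaw": [0,0,0,0,0]}}

```text
time_s: 34.03
eef_pos: [0.5425, 0.0702, 0.0403]
orientation: [[0.916, 0.402, -0.0], [0.402, -0.916, -0.0], [-0.0, 0.0, -1.0]]
force: [0.7, 0.8, 0.2]
opening: 0.0005
```

```bash
python3 - <<'E'
from h import *
for i in range(2):
    t=env.get_state()['time_s'];A,v=rodang(grab('top',f'w{i}.png'));print(t,[(int(a),int(x)) for a,x in zip(A,v) if -110<a<-70])
    scan(1)
    if i==0:[grab('side') for _ in range(4)]
E
```

```text
34.0333 [(-109, 78), (-108, 78), (-107, 78), (-106, 78), (-105, 78), (-104, 77), (-103, 77), (-102, 77), (-101, 77), (-100, 77), (-99, 77), (-98, 77), (-97, 77), (-96, 77), (-95, 77), (-94, 77), (-93, 77), (-92, 77), (-91, 77), (-90, 78), (-89, 81), (-88, 85), (-87, 88), (-86, 90), (-85, 93), (-84, 96), (-83, 98), (-82, 100), (-81, 101), (-80, 101), (-79, 102), (-78, 103), (-77, 105), (-76, 109), (-75, 113), (-74, 117), (-73, 120), (-72, 122), (-71, 124)]
34.083 -82.9 15
34.3333 [(-109, 74), (-108, 77), (-107, 78), (-106, 78), (-105, 78), (-104, 78), (-103, 77), (-102, 77), (-101, 77), (-100, 77), (-99, 77), (-98, 77), (-97, 77), (-96, 77), (-95, 77), (-94, 77), (-93, 77), (-92, 77), (-91, 77), (-90, 78), (-89, 81), (-88, 84), (-87, 88), (-86, 91), (-85, 93), (-84, 96), (-83, 98), (-82, 100), (-81, 101), (-80, 101), (-79, 102), (-78, 103), (-77, 106), (-76, 109), (-75, 114), (-74, 117), (-73, 120), (-72, 122), (-71, 124)]
34.383 -82.9 15
```

```bash
python3 - <<'E'
from h import *
P=[rodang(cv2.imread(f'pics/w{i}.png')[:,:,::-1].copy()) for i in(0,1)]
A=P[0][0];t=env.get_state()['time_s'];v2=rodang(grab('top','w2.png'))[1];print(t)
for a,x,y,z in zip(A,P[0][1],P[1][1],v2):
    if -145<a<-95: print(int(a),int(x),int(y),int(z),end=' | ')
E
```

```text
34.4333
-144 53 53 53 | -143 56 57 57 | -142 62 62 62 | -141 67 67 67 | -140 70 70 71 | -139 72 72 72 | -138 72 72 72 | -137 72 72 72 | -136 71 72 72 | -135 71 71 72 | -134 71 71 71 | -133 71 70 71 | -132 70 70 70 | -131 69 69 70 | -130 68 69 69 | -129 67 66 67 | -128 65 64 65 | -127 62 62 62 | -126 62 61 62 | -125 63 63 63 | -124 65 65 65 | -123 67 68 68 | -122 70 70 70 | -121 72 72 73 | -120 73 74 74 | -119 69 76 76 | -118 60 75 77 | -117 51 70 74 | -116 49 61 67 | -115 49 52 57 | -114 51 49 51 | -113 58 50 49 | -112 67 51 50 | -111 74 57 53 | -110 77 66 61 | -109 78 74 70 | -108 78 77 76 | -107 78 78 78 | -106 78 78 78 | -105 78 78 78 | -104 77 78 77 | -103 77 77 77 | -102 77 77 77 | -101 77 77 77 | -100 77 77 77 | -99 77 77 77 | -98 77 77 77 | -97 77 77 77 | -96 77 77 77 |
```

The rod is now at -112.6° at only about 7°/s, so it will stop near -47°, about 20° short of the pointer. There is time for a fresh, complete run: lift away, come down behind the rod and flick again at about 1.6 rad/s, so that the second pass is slow but certain.

Emit:
{"method": "servo_tool", "body": {"delta_pos": [[0,0,30],[0,0,60],[-8,-40,60],[-16,-80,60],[-24,-120,60]], "yaw": [0.1,0.2,0.3,0.4,0.5]}}

```text
time_s: 34.9
eef_pos: [0.519, -0.0503, 0.1012]
orientation: [[0.605, 0.797, 0.002], [0.797, -0.605, -0.0], [0.001, 0.002, -1.0]]
force: [0.4, -0.7, -0.5]
opening: -0.0001
```

Emit:
{"method": "servo_tool", "body": {"delta_pos": [[-1,-33,0],[-1,-33,-35],[-1,-33,-70],[-1,-33,-81],[-1,-33,-81]], "yaw": [0.1,0.2,0.2,0.2,0.2]}}

```text
time_s: 35.32
eef_pos: [0.5151, -0.0826, 0.017]
orientation: [[0.441, 0.897, -0.006], [0.897, -0.441, 0.0], [-0.002, -0.006, -1.0]]
force: [0.3, -0.2, 0.2]
opening: -0.0004
```

```bash
python3 - <<'E'
from h import *
s=env.get_state();print(s['time_s'],s['eef_pos'],s['force'])
A,v=rodang(grab('top','y0.png'));print([(int(a),int(x)) for a,x in zip(A,v) if -140<a<-75])
E
```

```text
35.3167 [ 0.5151176  -0.08260381  0.016959  ] [ 0.27561916 -0.18943915  0.21763482]
[(-139, 46), (-138, 30), (-137, 25), (-136, 31), (-135, 43), (-134, 55), (-133, 60), (-132, 53), (-131, 42), (-130, 36), (-129, 36), (-128, 39), (-127, 43), (-126, 45), (-125, 45), (-124, 41), (-123, 36), (-122, 34), (-121, 33), (-120, 33), (-119, 34), (-118, 34), (-117, 34), (-116, 34), (-115, 33), (-114, 33), (-113, 33), (-112, 34), (-111, 34), (-110, 34), (-109, 34), (-108, 35), (-107, 35), (-106, 35), (-105, 36), (-104, 36), (-103, 36), (-102, 36), (-101, 36), (-100, 36), (-99, 36), (-98, 36), (-97, 35), (-96, 35), (-95, 35), (-94, 35), (-93, 34), (-92, 34), (-91, 35), (-90, 35), (-89, 34), (-88, 34), (-87, 34), (-86, 35), (-85, 37), (-84, 41), (-83, 44), (-82, 46), (-81, 51), (-80, 62), (-79, 80), (-78, 98), (-77, 112), (-76, 120)]
```

Emit:
{"method": "servo_tool", "body": {"delta_pos": [[7,-6,0],[21,-14,0],[38,-22,0],[56,-28,0],[74,-31,0]], "yaw": [0,0,0,0,0]}}

```text
time_s: 35.78
eef_pos: [0.5942, -0.1151, 0.0217]
orientation: [[0.442, 0.897, 0.004], [0.897, -0.442, -0.001], [0.0, 0.004, -1.0]]
force: [-0.1, -0.3, 0.2]
opening: -0.0
```

Emit:
{"method": "servo_tool", "body": {"delta_pos": [[6,0,0],[6,0,20],[6,10,60],[0,50,90],[-15,90,90]], "yaw": [0,0,0,0,0]}}

```text
time_s: 36.2
eef_pos: [0.5852, -0.0332, 0.1144]
orientation: [[0.447, 0.895, 0.013], [0.895, -0.447, -0.001], [0.005, 0.012, -1.0]]
force: [0.9, 1.4, 0.2]
opening: 0.0
```

```bash
python3 - <<'E'
from h import *
s=env.get_state();print(s['time_s'],s['eef_pos'],s['force'])
scan(6,lo=-60,hi=80)
E
```

```text
36.2 [ 0.58517731 -0.03315439  0.11440392] [0.94412124 1.40109005 0.18124715]
36.2 -41.0 59
36.25 -52.0 63
36.3 -50.0 62
36.35 -46.0 62
36.4 -46.0 61
36.45 -47.0 61
```

Emit:
{"method": "servo_tool", "body": {"delta_pos": [[-12,36,0],[-24,72,0],[-34,94,0],[-34,94,-20],[-34,94,-40]], "yaw": [0,0,0,0,0]}}

```text
time_s: 36.92
eef_pos: [0.5459, 0.0636, 0.0689]
orientation: [[0.44, 0.898, 0.003], [0.898, -0.44, 0.001], [0.002, 0.002, -1.0]]
force: [0.4, -0.7, -0.2]
opening: 0.0001
```

```bash
python3 - <<'E'
from h import *
s=env.get_state();print(s['time_s'],s['eef_pos'],s['force'])
scan(6,lo=-60,hi=80)
E
```

```text
36.9167 [0.54594344 0.06358683 0.06889184] [ 0.39200548 -0.74466651 -0.20066439]
36.917 51.5 30
36.967 57.2 29
37.017 63.1 31
37.067 69.8 39
37.117 73.9 42
37.167 77.0 37
```

The second flick worked, at about 116°/s anticlockwise with the rod past the pointer once already. Going to hover; I'll let the second pass go and brake on the third, slower pass.

Emit:
{"method": "servo_tool", "body": {"delta_pos": [[0,0,0],[0,0,-15],[0,0,-26],[0,0,-26],[0,0,-26]], "yaw": [0,0,0,0,0]}}

```text
time_s: 37.63
eef_pos: [0.5447, 0.0622, 0.0422]
orientation: [[0.441, 0.897, -0.001], [0.897, -0.441, -0.0], [-0.001, -0.001, -1.0]]
force: [-0.4, -0.6, 0.6]
opening: 0.0001
```

Emit:
{"method": "servo_tool", "body": {"delta_pos": [[0,0,0],[0,0,0],[0,0,0],[0,0,0],[0,0,0]], "yaw": [0,0,0,0,0]}}

```text
time_s: 38.05
eef_pos: [0.5454, 0.0625, 0.0428]
orientation: [[0.441, 0.897, 0.001], [0.897, -0.441, 0.0], [0.0, 0.0, -1.0]]
force: [0.7, -0.3, 0.1]
opening: 0.0
```

Emit:
{"method": "servo_tool", "body": {"delta_pos": [[0,0,0],[0,0,0],[0,0,0],[0,0,0],[0,0,0]], "yaw": [0,0,0,0,0]}}

```text
time_s: 38.47
eef_pos: [0.5451, 0.0625, 0.0424]
orientation: [[0.441, 0.897, -0.0], [0.897, -0.441, -0.0], [-0.0, -0.0, -1.0]]
force: [0.6, -0.1, -0.3]
opening: 0.0002
```

Emit:
{"method": "servo_tool", "body": {"delta_pos": [[0,0,0],[0,0,0],[0,0,0],[0,0,0],[0,0,0]], "yaw": [0,0,0,0,0]}}

```text
time_s: 38.88
eef_pos: [0.5452, 0.0625, 0.0425]
orientation: [[0.441, 0.897, 0.0], [0.897, -0.441, 0.0], [0.0, 0.0, -1.0]]
force: [0.6, 0.7, 0.1]
opening: 0.0
```

Emit:
{"method": "servo_tool", "body": {"delta_pos": [[0,0,0],[0,0,0],[0,0,0]], "yaw": [0,0,0]}}

```text
time_s: 39.13
eef_pos: [0.5451, 0.0625, 0.0424]
orientation: [[0.441, 0.897, -0.0], [0.897, -0.441, -0.0], [-0.0, -0.0, -1.0]]
force: [0.3, 0.1, -0.9]
opening: -0.0
```

```bash
python3 - <<'E'
from h import *
s=env.get_state();print(s['time_s'],s['eef_pos'],s['force'])
scan(14,lo=-72)
E
```

```text
39.1333 [0.54513361 0.06250186 0.04244715] [ 0.26245065  0.12731893 -0.9256376 ]
39.283 -70.7 25
39.333 -68.7 28
39.383 -64.7 30
39.433 -60.3 30
39.483 -56.5 32
39.533 -52.2 33
39.583 -48.3 34
39.633 -44.2 36
39.683 -40.2 37
39.733 -35.9 37
39.783 -32.3 38
```

Emit:
{"method": "servo_tool", "body": {"delta_pos": [[-5,5,0],[-5,5,-2],[-5,5,-2],[-5,5,-2],[-5,5,-2]], "yaw": [0,0,0,0,0]}}

```text
time_s: 40.25
eef_pos: [0.5401, 0.0675, 0.0404]
orientation: [[0.441, 0.897, -0.0], [0.897, -0.441, -0.0], [-0.0, -0.0, -1.0]]
force: [0.5, 0.8, 0.6]
opening: 0.0
```

```bash
ls pics | grep z20; python3 - <<'E'
from h import *
s=env.get_state();print(s['time_s'],s['eef_pos'],s['force'])
for f in('z20.57','z20.62'):
    g=cv2.cvtColor(cv2.imread(f'pics/{f}.png'),cv2.COLOR_BGR2GRAY); print(f); 
    for row in range(150,176): print(row,*g[row,296:318])
print(proj('top',[[.6035+r*np.cos(np.radians(-25.2)),.0192+r*np.sin(np.radians(-25.2)),.055] for r in(.105,.13,.15,.158)]).round(1))
E
```

```text
z20.02.png
z20.07.png
z20.12.png
z20.17.png
z20.22.png
z20.27.png
z20.32.png
z20.37.png
z20.42.png
z20.47.png
z20.52.png
z20.57.png
z20.62.png
z20.67.png
z20.72.png
z20.77.png
z20.82.png
40.25 [0.54013882 0.06749067 0.04039996] [0.47713995 0.77800215 0.62421167]
z20.57
150 128 127 129 132 130 130 132 125 94 103 88 87 57 31 23 31 33 46 94 124 125 124
151 128 128 131 132 129 130 128 125 115 125 126 110 86 57 44 35 37 65 121 128 126 123
152 126 129 132 134 131 128 125 107 116 110 125 128 126 109 82 51 51 90 125 127 128 127
153 127 128 132 131 129 130 123 107 80 84 100 110 121 130 122 79 84 122 128 129 128 129
154 128 130 131 131 128 126 105 97 75 81 82 80 89 122 122 86 108 125 128 131 129 126
155 127 129 130 130 128 125 109 78 77 79 76 66 75 99 97 98 123 123 126 130 128 127
156 127 131 133 131 126 116 100 76 80 80 70 68 88 115 98 124 129 128 126 128 129 127
157 129 132 132 128 124 114 83 76 83 76 65 78 83 95 121 132 130 127 125 125 128 129
158 129 129 130 125 116 100 79 81 80 69 65 81 84 80 123 129 128 126 127 128 128 130
159 129 131 129 122 106 78 80 82 75 68 83 92 88 96 125 131 131 12
[... 3060 characters left out ...]
169 98 131 187 193 192 185 151 128 119 120 122 128 129 129 127 128 127 124 123 123 125 128
170 117 167 193 194 196 194 191 183 141 105 94 125 129 128 126 126 127 124 123 125 128 127
171 161 188 195 195 196 194 196 194 186 149 108 117 122 128 127 127 128 128 126 123 124 129
172 193 195 194 195 194 197 195 195 196 186 149 110 94 122 129 128 131 127 129 126 122 128
173 195 195 196 195 196 195 196 196 194 193 186 160 114 118 125 131 128 127 127 130 130 126
174 196 195 194 195 195 194 196 196 195 194 190 186 160 117 119 119 129 127 126 129 129 125
175 194 197 195 194 197 198 196 194 194 192 192 190 186 163 116 95 121 128 128 129 126 123
[[298.  167.3]
 [302.  159.6]
 [305.2 153.4]
 [306.5 150.9]]
```

The saved frames show the rod's true angle is the scan value plus about 1.4°, so the stop target is a scan value of about -26.7°. The press takes about 0.083 s, so it must start near -30°. The speed matches run 1, so the pass is due around t ≈ 45.9.

Emit:
{"method": "servo_tool", "body": {"delta_pos": [[0,0,0],[0,0,0],[0,0,0],[0,0,0],[0,0,0]], "yaw": [0,0,0,0,0]}}

```text
time_s: 40.67
eef_pos: [0.5402, 0.0674, 0.0405]
orientation: [[0.441, 0.897, 0.0], [0.897, -0.441, -0.0], [-0.0, 0.0, -1.0]]
force: [0.0, 0.7, 0.9]
opening: 0.0001
```

Emit:
{"method": "servo_tool", "body": {"delta_pos": [[0,0,0],[0,0,0],[0,0,0],[0,0,0],[0,0,0]], "yaw": [0,0,0,0,0]}}

```text
time_s: 41.08
eef_pos: [0.5401, 0.0675, 0.0405]
orientation: [[0.441, 0.897, -0.0], [0.897, -0.441, -0.0], [-0.0, -0.0, -1.0]]
force: [0.9, -0.8, -0.1]
opening: 0.0001
```

Emit:
{"method": "servo_tool", "body": {"delta_pos": [[0,0,0],[0,0,0],[0,0,0],[0,0,0],[0,0,0]], "yaw": [0,0,0,0,0]}}

```text
time_s: 41.5
eef_pos: [0.5401, 0.0675, 0.0404]
orientation: [[0.441, 0.897, -0.0], [0.897, -0.441, -0.0], [-0.0, -0.0, -1.0]]
force: [-0.6, 0.5, 0.4]
opening: 0.0001
```

Emit:
{"method": "servo_tool", "body": {"delta_pos": [[0,0,0],[0,0,0],[0,0,0],[0,0,0],[0,0,0]], "yaw": [0,0,0,0,0]}}

```text
time_s: 41.92
eef_pos: [0.5402, 0.0675, 0.0405]
orientation: [[0.441, 0.897, 0.0], [0.897, -0.441, -0.0], [-0.0, 0.0, -1.0]]
force: [-0.1, 0.4, -0.1]
opening: -0.0
```

Emit:
{"method": "servo_tool", "body": {"delta_pos": [[0,0,0],[0,0,0],[0,0,0],[0,0,0],[0,0,0]], "yaw": [0,0,0,0,0]}}

```text
time_s: 42.33
eef_pos: [0.5401, 0.0675, 0.0404]
orientation: [[0.441, 0.897, -0.0], [0.897, -0.441, -0.0], [-0.0, -0.0, -1.0]]
force: [1.0, 0.7, -0.5]
opening: -0.0002
```

Emit:
{"method": "servo_tool", "body": {"delta_pos": [[0,0,0],[0,0,0],[0,0,0],[0,0,0],[0,0,0]], "yaw": [0,0,0,0,0]}}

```text
time_s: 42.75
eef_pos: [0.5402, 0.0675, 0.0404]
orientation: [[0.441, 0.897, -0.0], [0.897, -0.441, -0.0], [-0.0, 0.0, -1.0]]
force: [-0.4, -0.7, 0.2]
opening: 0.0004
```

Emit:
{"method": "servo_tool", "body": {"delta_pos": [[0,0,0],[0,0,0],[0,0,0],[0,0,0],[0,0,0]], "yaw": [0,0,0,0,0]}}

```text
time_s: 43.17
eef_pos: [0.5401, 0.0675, 0.0405]
orientation: [[0.441, 0.897, -0.0], [0.897, -0.441, 0.0], [0.0, -0.0, -1.0]]
force: [-0.0, -0.4, -0.7]
opening: 0.0
```

Emit:
{"method": "servo_tool", "body": {"delta_pos": [[0,0,0],[0,0,0],[0,0,0],[0,0,0],[0,0,0]], "yaw": [0,0,0,0,0]}}

```text
time_s: 43.58
eef_pos: [0.5401, 0.0675, 0.0405]
orientation: [[0.441, 0.897, 0.0], [0.897, -0.441, -0.0], [-0.0, 0.0, -1.0]]
force: [-0.2, -0.1, -1.1]
opening: 0.0004
```

Emit:
{"method": "servo_tool", "body": {"delta_pos": [[0,0,0],[0,0,0],[0,0,0],[0,0,0],[0,0,0]], "yaw": [0,0,0,0,0]}}

```text
time_s: 44.0
eef_pos: [0.5402, 0.0675, 0.0405]
orientation: [[0.441, 0.897, 0.0], [0.897, -0.441, -0.0], [-0.0, 0.0, -1.0]]
force: [0.2, -0.1, 0.6]
opening: -0.0003
```

Emit:
{"method": "servo_tool", "body": {"delta_pos": [[0,0,0],[0,0,0],[0,0,0],[0,0,0],[0,0,0]], "yaw": [0,0,0,0,0]}}

```text
time_s: 44.42
eef_pos: [0.5402, 0.0675, 0.0405]
orientation: [[0.441, 0.897, 0.0], [0.897, -0.441, -0.0], [0.0, 0.0, -1.0]]
force: [0.0, 0.0, -0.3]
opening: 0.0
```

```bash
python3 - <<'E'
from h import *
s=env.get_state();print(s['time_s'],s['eef_pos'],s['force'])
scan(14,lo=-72)
E
```

```text
44.4167 [0.54015797 0.06750265 0.04047041] [ 0.04446171  0.00762135 -0.31650136]
44.817 -70.9 16
44.867 -69.9 28
44.917 -68.8 29
44.967 -66.6 29
45.017 -64.3 30
45.067 -62.3 32
```

```bash
python3 - <<'E'
from h import *
scan(10,lo=-72)
print(env.get_state()['time_s'])
E
```

```text
45.117 -59.9 31
45.167 -57.8 32
45.217 -55.7 33
45.267 -53.4 33
45.317 -51.3 34
45.367 -49.2 34
45.417 -46.9 35
45.467 -44.7 34
45.517 -43.0 38
45.567 -40.7 38
45.6167
```

```bash
python3 - <<'E'
from h import *
scan(4,lo=-72)
print(env.get_state()['time_s'])
E
```

```text
45.617 -38.7 37
45.667 -36.4 37
45.717 -34.6 38
45.767 -32.6 37
45.8167
```

Emit:
{"method": "servo_tool", "body": {"delta_pos": [[0,0,-4.5],[0,0,-4.8]], "yaw": [0,0]}}

```text
time_s: 45.98
eef_pos: [0.5419, 0.0689, 0.037]
orientation: [[0.441, 0.898, 0.004], [0.898, -0.441, 0.001], [0.003, 0.003, -1.0]]
force: [-1.6, 0.9, 14.5]
opening: -0.0001
```

```bash
python3 - <<'E'
from h import *
scan(3,lo=-72)
s=env.get_state();print(s['time_s'],s['eef_pos'],s['force'])
E
```

```text
45.983 -28.8 39
46.033 -28.8 39
46.083 -28.7 39
46.1333 [0.54168256 0.06865372 0.03704711] [-1.935015    1.00841977 11.74812719]
```

The wheel is stopped and held (11.7 N, same angle in three frames) at scan -28.8°, about 2° short of my target. I'll check the rod against the pointer by pixels and in a picture.

```bash
python3 - <<'E'
from h import *
im=grab('top','fin.png');g=cv2.cvtColor(im,cv2.COLOR_RGB2GRAY)
for row in range(148,170): print(row,*g[row,296:318])
scan(1)
a=cv2.resize(im[130:215,250:335,::-1],(400,400),interpolation=cv2.INTER_CUBIC); b=cv2.resize(grab('side','fins.png')[155:245,205:325,::-1],(400,300),interpolation=cv2.INTER_CUBIC)
cv2.imwrite('pics/fin2.png',np.hstack([a,cv2.copyMakeBorder(b,0,100,0,0,0)]))
E
```

```text
148 130 126 129 132 132 135 130 129 101 49 40 71 79 71 62 45 31 34 59 90 99 127
149 131 129 131 132 132 133 132 125 86 62 51 73 70 53 36 33 32 38 78 121 125 127
150 129 130 129 133 131 132 131 127 94 104 90 88 60 30 27 35 35 44 96 125 126 126
151 129 132 134 134 132 131 129 123 115 130 129 111 86 61 43 36 37 68 122 129 127 126
152 130 129 132 134 133 131 129 111 128 129 127 126 126 111 82 50 50 91 127 127 130 129
153 130 129 134 133 131 131 122 119 129 103 99 110 125 132 126 81 81 123 130 130 132 129
154 127 131 131 133 127 129 112 128 122 81 79 89 95 120 118 83 108 126 130 134 131 128
155 129 131 130 132 127 126 121 128 107 75 79 82 76 74 77 87 123 126 127 132 130 128
156 131 131 134 132 126 123 132 117 83 77 83 79 67 66 72 100 126 128 128 129 128 128
157 131 132 131 131 125 126 127 90 73 80 81 71 68 70 96 125 131 127 128 129 131 129
158 127 129 130 125 122 130 121 73 79 83 75 66 71 78 120 129 129 126 127 127 132 129
159 127 130 132 126 124 123 90 77 83 80 67 61 69 94 127 132 130 126 130 129 131 131
160 129 129 129 121 130 98 79 77 79 73 65 75 76 122 130 134 130 128 129 127 129 132
161 129 130 127 127 122 78 78 82 81 68 70 74 95 128 130 130 131 129 128 129 128 128
162 130 126 125 130 101 74 81 82 73 63 77 90 120 128 128 126 129 128 129 126 128 128
163 129 123 120 123 86 79 80 77 65 69 79 120 129 130 131 126 128 128 131 129 130 127
164 128 115 126 103 78 81 78 67 67 77 79 122 130 131 131 128 128 129 129 127 128 129
165 138 131 119 80 80 85 73 62 79 75 97 124 129 130 129 127 130 130 129 129 127 126
166 167 138 104 80 82 77 66 64 80 91 122 125 124 126 130 128 128 129 127 126 124 128
167 192 185 145 93 92 83 67 79 78 123 129 127 127 128 132 132 129 128 128 127 125 130
168 195 188 133 97 121 120 94 83 81 123 130 129 128 129 130 130 129 126 125 127 128 130
169 194 174 104 113 168 182 149 108 96 119 128 130 129 130 129 130 129 125 123 125 126 128
46.183 -28.6 38
```

View pics/fin2.png

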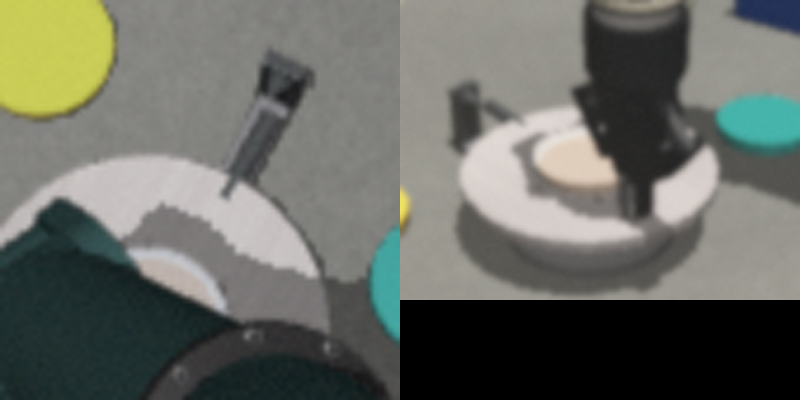

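The picture shows the rod tip just short of the pointer's cone, its centre line passing about 1.7° clockwise of the cone's apex at (306.5,150.9). The dish and surroundings are undisturbed. While keeping the press on, I'll ease the wheel those 2 mm, keeping the fingertip down.

Emit:
{"method": "servo_tool", "body": {"delta_pos": [[-0.5,-0.6,0],[-0.9,-1.1,0],[-1.3,-1.6,0],[-1.5,-1.8,0],[-1.5,-1.8,0]], "yaw": [0,0,0,0,0]}}

```text
time_s: 46.7
eef_pos: [0.5405, 0.0671, 0.0371]
orientation: [[0.44, 0.898, 0.004], [0.898, -0.44, 0.001], [0.003, 0.003, -1.0]]
force: [-0.2, -0.2, 11.6]
opening: -0.0
```

```bash
python3 - <<'E'
from h import *
scan(2,lo=-72)
g=cv2.cvtColor(grab('top','fin3.png'),cv2.COLOR_RGB2GRAY)
for row in (155,158,160,162,165): print(row,*g[row,296:314])
s=env.get_state();print(s['time_s'],s['eef_pos'],s['force'])
E
```

```text
46.7 -27.2 38
46.75 -27.2 38
155 128 132 132 130 129 126 108 73 76 82 79 71 73 90 95 97 124 127
158 129 131 130 125 117 97 73 81 79 71 65 77 84 81 125 130 129 125
160 129 128 129 118 102 77 82 82 69 62 81 86 90 122 131 134 133 129
162 129 127 118 103 78 81 79 68 69 88 118 111 124 129 127 127 128 128
165 137 125 82 78 84 75 66 83 100 98 123 127 128 129 130 128 131 128
46.85 [0.54050484 0.06714768 0.03705455] [ 0.16702243  0.0494664  10.96010504]
```

The rod now reads scan -27.2° (true about -25.7°), within about 0.6° of the pointer. It is at rest and held with 11 N, so I'm handing it in.

```bash
python3 -c "
from bench import workorder; print(workorder.sign_off())"
```

```text
the job is handed in; nothing more can be done
None
```

The job is handed in at about t = 46.9 s of the 64 s allowed. The wheel is stopped at the pointer and the shut fingertips hold it there with 11 N.

- **First flick missed:** the fingertip passed over the rod without touching it. Probing the table showed the tip is really about 37 mm higher than the reported pose gives, and I corrected for that.
- **Second flick fell short:** it spun the wheel properly, but I let a good pass go by to get a slower one. The wheel then ran down and would have stopped about 20° short of the pointer.
- **Third flick was the one used:** at t ≈ 35.7 s it sent the wheel anticlockwise at about 2 rad/s. It coasted untouched for about 10 s, and the rod went past the pointer twice before the brake.
- **Brake:** at t ≈ 45.9 s, on the next pass, a fingertip pressed on bare metal stopped the wheel about 1.7° short. With the finger still pressing, I eased the wheel those last 2 mm onto the pointer.

**Last checks:** the rod is at about -25.7° against the pointer at -25.2°, each good to about 0.6°. Two frames gave the same angle. The last picture, taken just before that small adjustment, showed the dish in place; none of the things around it that were in view had moved. I did not check the others after the start.

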